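# Load the wide label roll into the roll holder

## Task

Fetch the wide label roll out of its carton on the spindle: push the spindle's plain end through the roll's core up to the collar and lift the roll out on it, without gripping the paper. Then load it into the holder: the collar end goes under the lip into the closed pocket, the plain end swings down to the bottom of the open slot, and the roll is left hanging on the spindle between the cheeks. Leave the narrow rolls in the carton and do not disturb the other things on the table.

Things in the scene. Friction and masses are not known exactly. Their poses are not given: they have to be found in the camera images.
- roll_c (a point): Centre of the wide label roll, the widest of the three in the carton: white, on a brown cardboard core, 60 mm in diameter, 70 mm wide, 120 to 240 g, through bore 17 mm. Lies on its side; y is the roll's axis (x and z may be turned about it). It does not roll away where it is set down. It may be gripped across its diameter once it is out of the carton.
- narrow1_c (a point): Centre of a narrow label roll in the carton: 60 mm in diameter, 40 mm wide, 17 mm bore, axis along y. Stays in the carton.
- narrow2_c (a point): Centre of the other narrow label roll in the carton, like the first. Stays in the carton.
- carton: Open cardboard carton, fixed, 208 mm (x) by 82 mm (y); origin: centre of its underside. Floor 3 mm; three cells 68 mm apart along x, parted by walls 36 mm high; the long sides (+y, -y) are only 12 mm high, so the bores, 33 mm above the table, are free. A roll lies in each cell, axis along y: 2 mm of room at the rims (none for fingers), 3 mm at the wide roll's faces.
- spindle_mid (a point): Spindle: aluminium rod, 12 mm in diameter, 148 mm long, 70 g, ends tapered; y runs along it to the collar end, which is 72 mm from this point (plain end: 76 mm to -y). Black hexagonal collar, 20 mm across flats, from y = 35 to 40 mm; it stops at a roll, whose centre is then here. Starts lying on collar and plain end, collar end up by 2.1 degrees, plain end towards the carton.
- spindle_grip (a point): Middle of the spindle's bare handle (32 mm long, between collar and collar end), on the axis, 55 mm to +y of spindle_mid and 15 mm outside the collar. Only 18 mm of it stay outside the pocket, so fingers cannot hold the handle while it goes into the holder: set roll and spindle down (between carton and holder the table is free but for the spindle) and take them again round the roll.
- spindle_a (a point): Centre of the end face of the spindle's collar end (the end that goes into the pocket).
- spindle_b (a point): Centre of the end face of the spindle's plain end (the end that goes through the roll and into the slot).
- holder: Grey label-roll holder, fixed: base 120 mm (x) by 165 mm (y), 8 mm thick; origin: centre of its underside. Cheeks at +y (84 mm high, pocket) and -y (77 mm high, slot), 125 mm apart; free before, behind and above between them. The spindle seats along y, axis 62 mm up. The pocket's and slot's end walls are 153 mm apart, so the spindle enters only tilted, collar end first, plain end high.
- pocket (a point): Middle of the mouth of the pocket in the +y cheek, at the height of the seated spindle's axis: 18 mm wide in x, 14 mm deep towards +y (axes as the holder). Its floor is 6 mm below this point, and its roof, the lip, 14 mm above. Open only towards -y.
- slot (a point): Middle of the inner face of the slot in the -y cheek, at the height of the seated spindle's axis: 16 mm wide in x, widening towards the top to about 30 mm, 14 mm deep towards -y, open to the top and towards +y. Its floor is 6 mm below this point and its top 15 mm above.
- core_c (a point): Middle of an empty cardboard core standing on end, 22 mm in diameter, 70 mm high. To be left alone.
- pot: Small terracotta pot, 86 mm across, 80 mm high, origin at the centre of its underside. To be left alone.
- mug: White mug, 72 mm across, 75 mm high, with a handle, origin at the centre of its underside. To be left alone.
- bottle: Clear drinking bottle, 64 mm across, 200 mm high, origin at the centre of its underside. To be left alone.
- trowel: Small planting spatula with a wooden handle lying on the table near the robot, 240 mm long, origin near its middle. To be left alone.
Things that resemble listed ones, but are neither listed nor needed, are in the scene too. There is more than one size of the carton; the job needs the smaller.

How it is judged (in metres and radians):
On the way:
1. the wide roll is lifted clear of the carton on the spindle, which runs through its core up to the collar (within 20 mm), and the fingers do not touch the roll (z of roll_c in the frame of carton above 0.07 m and distance between roll_c and spindle_mid below 0.02 m and angle between the y axis of roll_c and the y axis of spindle_mid, either way round below 0.2 rad and contact force between the fingers and roll below 0.5 N), for 0.2 s.
At the end, for the whole second after the job is handed in: Spindle seated in the holder: collar end 7 mm or more into the pocket, plain end 7 mm or more into the slot, both within 4 mm of seated height; the wide roll hangs on it within 40 mm of its place at the collar; all at rest; narrow rolls within 20 mm of where they lay (y of spindle_a in the frame of holder above 0.0695 m and z of spindle_a in the frame of holder between 0.058 and 0.066 m and y of spindle_b in the frame of holder below -0.0695 m and z of spindle_b in the frame of holder between 0.058 and 0.066 m and angle between the y axis of spindle_mid and the y axis of holder, either way round below 0.1 rad and distance between roll_c and spindle_mid below 0.04 m and z of roll_c in the frame of holder above 0.055 m and linear speed of each of spindle, roll below 0.02 m/s and distance of each of narrow1_c, narrow2_c from where it was at the start of the episode below 0.02 m); the robot touches nothing.
It fails at once if a bystander is pushed more than 30 mm (distance of any of core_c, pot, mug, bottle, trowel from where it was at the start of the episode above 0.03 m).
It fails at once if a narrow roll is taken out of the carton (distance of any of narrow1_c, narrow2_c from where it was at the start of the episode above 0.05 m).
It also fails if it takes over 58 s, if anything falls off the work surface, if the arm or the gripper's body presses on something with over 40 N, if the wrist force passes 120 N, or if a joint passes its speed limit or range.

## Robot

A 7-joint arm with a two-finger parallel gripper is mounted at the origin on the work surface. World frame = base frame: x ahead of the robot, y to its left, z up, the work surface at z = 0. Lengths are in mm, angles in degrees, forces in N, time in s.
With the tool pointing down it reaches from about 425 to 975 mm from the base axis. Payload 16.7 kg.
Tool frame: the origin (TCP) lies between the finger pads; the fingertips stand 14 mm ahead of it and the grasp point (between the pads) lies 5 mm behind it; z points along the fingers, x is the direction in which the jaws open and shut, and the axes are right-handed (so a half turn about z gives the same grasp; the last joint's range is limited). The gripper opens to 85 mm and grips with 20 to 120 N. Pads are 22 mm wide; open, the fingers measure 114 mm over their backs; the gripper's body (76 mm by 85 mm) begins 54 mm behind the grasp point. The pads swing forward as they close: fully open they stand 13 mm farther back than shut.
Start: joints at [64.143, 24.414, 4.234, 92.017, -1.954, 63.644, -3.845], TCP at [200.605, -644.465, 245.302] pointing down, gripper open.
Joint ranges: [-163.25, 163.25], [-28.42, 122.38], [-70.27, 78.77], [12.13, 141.07], [-58.53, 238.53], [9.26, 117.41], [-156.51, 156.51]. Speed limits (degrees/s): [108.29, 108.29, 136.94, 136.94, 172.46, 172.46, 172.46].

## Interface

Orientations are given as a 3x3 rotation matrix whose columns are the frame's x, y, z axes.
In Python, from plant import robot gives the robot as it stands.
- The arm moves only by the shell command python3 -m pendant 'ROWS'. ROWS is JSON, a list of rows, each a list of 3 entries, a list of its own where there are three numbers: the shift along the world's x, y, z in cm, then the turn, a rotation vector about the world's x, y, z in rad, then the finger opening in cm, from 0 to 8.54. A call has 1 to 10 rows; each row shifts and turns the commanded pose from where the row before left it; what a row does not reach is not made up. A row lasts 1/8 s, in which the tool goes at most 62.5 mm and 10.7 degrees, less where a joint would pass 70% of its speed; a pose out of reach is approached as far as the arm can. A call is refused whole if a number of a shift passes 6.25 or a number of a turn 0.188, either way. A call with a gripper value outside its range is refused whole. The fingers move at their own pace and stop on an object; the grip force is fixed at half the most. Time passes only in rows, so rows that do not move let the fingers close. It gives the time, the measured TCP pose, the force and the opening at its end, in the units of the state.
- robot.read_state(): the state, without advancing time (a new reading comes with each control period).
- robot.grab_frame(name): name is "scene" or "top" or "wrist"; returns a dict with "color" (480x640x3 uint8, blue, green, red), "vertical_fov" (degrees; the focal length in pixels is half the picture's height over the tangent of half this angle, whatever the lens; pixels are square), "cx", "cy" (the principal point, pixels), "dist_coeffs" ([k1, k2, p1, p2, k3] as OpenCV has them; the pictures are not rectified), "view" (4x4, takes a point from world to camera coordinates); the wrist camera has in their place "mount" (4x4, takes a point from camera to tool coordinates, whose origin is the TCP and whose axes are the tool frame's). Camera axes: x right, y up, looking along -z (the intrinsics and any distortion apply to the point x, -y, -z); pixel columns grow to the right and rows downward; lengths in mm; the calibration is good to about 2 mm. A picture is of the moment at which its call begins: read the wrist's pose just before it. There is no depth.
- robot.close_job(): hands the job in, once; it reports no verdict.
Trained networks look in a picture, given as the dict that the camera call returned (one of the last four; its "shot" number tells which), for a name from the list of things; names that differ only in an ending like _2 or _b are one class to them, and where a whole thing is asked for, a point or a joint stands for the part that bears it (a point fixed in the world has none). Each returns a list of dicts, best first, with "score" (0 to 1); they miss things now and then, are a little off and sometimes report something else, mostly with a low value. They report only what shows in the picture. A call takes as long as a camera call. They do not tell look-alikes from the thing itself.
- robot.find_in(picture, thing): "extent" ([left, top, right, bottom] in pixels, round what is visible of it).
The state is a dict: "clock": time; "qpos": joint angles; "joint_velocities": joint speeds; "joint_efforts": joint torques, N m; "position": TCP position; "orientation": TCP orientation; "contact_force": force on the tool from outside, world axes, zero at the start; "torque": the same for the moment, N m; "width": opening from 0.0 (shut) to 1.0 (fully open).
Only numpy, scipy, OpenCV 4.12 (cv2) and the standard library are available. Lean on these libraries where they do the work, as an engineer would, in place of code of your own. Each camera call takes 0.05 s, during which the arm holds its last target. There are 200 camera calls.

## Working session

There is one attempt and no reset: what is moved stays moved. The work goes in short steps, Python scripts to look and compute and a shell command to move; the robot and the scene stay as the last step left them, time stands still between calls to the robot, and variables do not carry over. Pictures are saved under pics/ and viewed, about 8 in all and at most 12, crops included, and the job is handed in when it is done.

```bash
ls; mkdir -p pics; cat > h.py <<'E'
import numpy as np, cv2
from plant import robot
def K(p):
    f=240/np.tan(np.radians(p["vertical_fov"])/2)
    return np.array([[f,0,p["cx"]],[0,f,p["cy"]],[0,0,1.]]), np.array(p["dist_coeffs"],float)
def c2w(p,st=None):
    if "view" in p: return np.linalg.inv(np.array(p["view"]))
    T=np.eye(4);T[:3,:3]=st["orientation"];T[:3,3]=st["position"]
    return T@np.array(p["mount"])
def pix2z(p,uv,z,st=None):
    k,d=K(p);M=c2w(p,st)
    n=cv2.undistortPoints(np.array(uv,float).reshape(-1,1,2),k,d).reshape(-1,2)
    r=np.c_[n[:,0],-n[:,1],-np.ones(len(n))]@M[:3,:3].T;o=M[:3,3]
    return o+r*((z-o[2])/r[:,2])[:,None]
def w2pix(p,X,st=None):
    k,d=K(p);V=np.linalg.inv(c2w(p,st));X=np.atleast_2d(np.array(X,float))
    c=X@V[:3,:3].T+V[:3,3];c=c*[1,-1,-1]
    return cv2.projectPoints(c.reshape(-1,1,3),np.zeros(3),np.zeros(3),k,d)[0].reshape(-1,2)
def look(name,fn=None):
    st=robot.read_state();p=robot.grab_frame(name)
    if fn: cv2.imwrite("pics/"+fn,p["color"])
    return p,st
E
python3 - <<'E'
from h import *
for n in("top","scene"):
    p,st=look(n,n+"0.png"); print(n,c2w(p)[:3,3].round(),p["dist_coeffs"],p["vertical_fov"])
    for t in["roll_c","narrow1_c","carton","spindle_mid","spindle_a","spindle_b","spindle_grip","holder","pocket","slot","core_c","pot","mug","bottle","trowel"]:
        for r in robot.find_in(p,t)[:4]:
            e=np.array(r["extent"]);c=[(e[0]+e[2])/2,(e[1]+e[3])/2]
            print(t,round(r["score"],2),e.round().astype(int).tolist(),pix2z(p,c,30)[0].round() if n=="top" else "")
E
```

```text
pics
top [ 351.   12. 1136.] [-0.07875363  0.          0.          0.          0.        ] 54.42796330542219
roll_c 0.61 [439, 227, 471, 258] [ 457. -290.   30.]
narrow1_c 0.57 [435, 172, 460, 200] [ 594. -279.   30.]
carton 0.77 [421, 285, 486, 409] [ 211. -275.   30.]
carton 0.55 [425, 167, 477, 258] [ 529. -283.   30.]
spindle_mid 0.86 [339, 206, 392, 228] [522. -77.  30.]
spindle_a 0.76 [333, 206, 394, 226] [524. -72.  30.]
spindle_b 0.76 [333, 206, 394, 226] [524. -72.  30.]
spindle_grip 0.64 [332, 205, 388, 229] [522. -64.  30.]
spindle_grip 0.23 [435, 171, 460, 202] [ 594. -278.   30.]
holder 0.84 [177, 174, 252, 231] [565. 287.  30.]
holder 0.61 [336, 207, 391, 228] [521. -72.  30.]
pocket 0.88 [174, 173, 255, 229] [569. 288.  30.]
slot 0.69 [172, 172, 254, 232] [566. 290.  30.]
slot 0.22 [334, 204, 390, 225] [528. -68.  30.]
core_c 0.72 [282, 134, 296, 158] [702. 104.  30.]
core_c 0.62 [443, 230, 472, 258] [ 454. -295.   30.]
core_c 0.31 [237, 95, 271, 143] [773. 192.  30.]
pot 0.69 [309, 100, 341, 140] [767.  16.  30.]
pot 0.64 [440, 202, 468, 230] [ 521. -290.   30.]
mug 0
[... 286 characters left out ...]
7
roll_c 0.97 [139, 252, 179, 286] 
narrow1_c 0.77 [156, 297, 188, 337] 
carton 0.79 [136, 268, 202, 352] 
carton 0.67 [125, 162, 197, 248] 
spindle_mid 0.71 [243, 272, 314, 284] 
spindle_mid 0.56 [427, 247, 479, 348] 
spindle_mid 0.38 [266, 331, 333, 397] 
spindle_a 0.83 [244, 272, 313, 283] 
spindle_b 0.83 [244, 272, 313, 283] 
spindle_grip 0.92 [241, 272, 317, 287] 
holder 0.86 [402, 224, 496, 286] 
holder 0.71 [429, 248, 479, 350] 
pocket 0.71 [403, 221, 500, 283] 
slot 0.57 [401, 223, 498, 286] 
core_c 0.68 [390, 300, 405, 332] 
pot 0.7 [336, 311, 387, 372] 
mug 0.91 [268, 333, 332, 397] 
bottle 0.71 [426, 249, 479, 352] 
trowel 0.93 [251, 207, 356, 240] 
trowel 0.7 [137, 252, 179, 284]
```

```bash
python3 - <<'E'
import cv2,numpy as np
a=cv2.imread("pics/top0.png");a=a[80:420,160:500];b=cv2.imread("pics/scene0.png")
cv2.imwrite("pics/t1.png",cv2.resize(a[60:200,:],(800,330),interpolation=cv2.INTER_CUBIC))
c=cv2.resize(b[150:360,110:510],(800,420),interpolation=cv2.INTER_CUBIC)
t=cv2.resize(a,(595,595))
cv2.imwrite("pics/s1.png",c);cv2.imwrite("pics/t1.png",t)
E
```

```text
(no output)
```

View pics/t1.png

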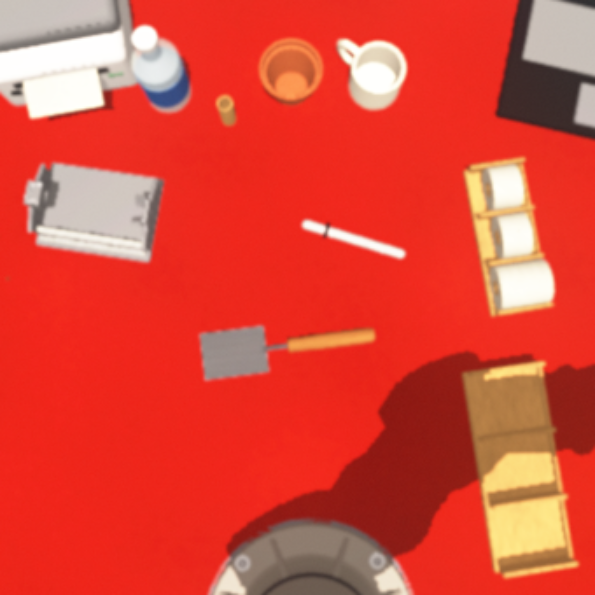

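View pics/s1.png

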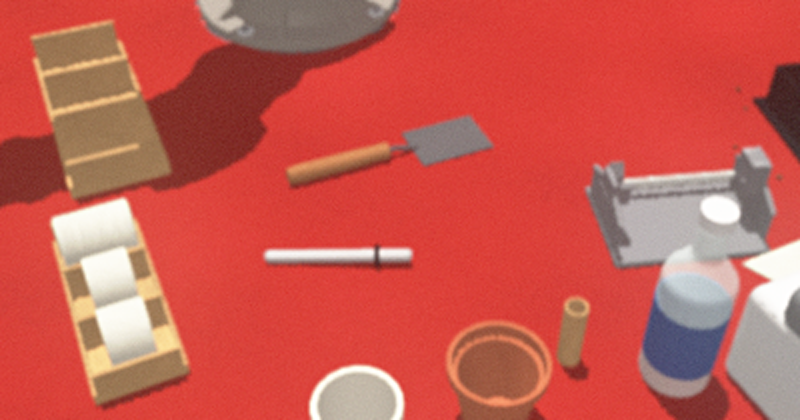

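The top crop (340 px shown at 1.75x) shows the smaller carton with three rolls at (508,235), the wide roll at (520,285), the spindle at (352,238) with its collar at (327,230), and the holder at (97,212). Candidates:
- **Carton:** the filled small one at (508,235) or the larger empty one at (520,465). I choose the filled one.
- **Roll:** (520,285) is the widest. (513,235) and (503,185) are narrow.
- **Spindle:** the white rod with the black collar at (352,238) is the only one. The brown core is at (226,110).

The collar end points to +y.

```bash
python3 - <<'E'
from h import *
p,st=look("top")
print(np.array(st["orientation"]).round(3).tolist(), st["width"])
o=lambda l:[(160+u/1.75,80+v/1.75) for u,v in l]
im=p["color"][195:240,325:400].astype(int)
m=(im.min(2)>120); ys,xs=np.nonzero(m); P=np.c_[xs+325,ys+195].astype(float)
c=P.mean(0);_,_,vt=np.linalg.svd(P-c);s=(P-c)@vt[0];e=np.array([c+vt[0]*s.min(),c+vt[0]*s.max()])
W=pix2z(p,e,9);print("spindle ends",len(P),W.round(1).tolist(),np.linalg.norm(W[0]-W[1]))
print("roll corners z33",pix2z(p,o([(489,267),(552,262),(494,306),(553,300)]),33).round().tolist())
print("carton corners z12",pix2z(p,o([(466,172),(492,315),(553,305),(524,160)]),12).round().tolist())
print("holder base",pix2z(p,o([(163,180),(150,262),(36,243)]),8).round().tolist())
cv2.imwrite("pics/cc.png",cv2.resize(p["color"][155:270,410:490],None,fx=5,fy=5,interpolation=cv2.INTER_CUBIC))
E
```

```text
[[0.297, -0.955, 0.0], [-0.955, -0.297, 0.0], [-0.0, -0.0, -1.0]] 1.0047532023616597
spindle ends 348 [[551.1, 1.7, 9.0], [503.7, -140.3, 9.0]] 149.7299128530046
roll corners z33 [[481.0, -253.0, 33.0], [486.0, -340.0, 33.0], [428.0, -257.0, 33.0], [434.0, -338.0, 33.0]]
carton corners z12 [[619.0, -231.0, 12.0], [417.0, -259.0, 12.0], [429.0, -345.0, 12.0], [635.0, -315.0, 12.0]]
holder base [[616.0, 196.0, 8.0], [500.0, 214.0, 8.0], [530.0, 377.0, 8.0]]
```

View pics/cc.png

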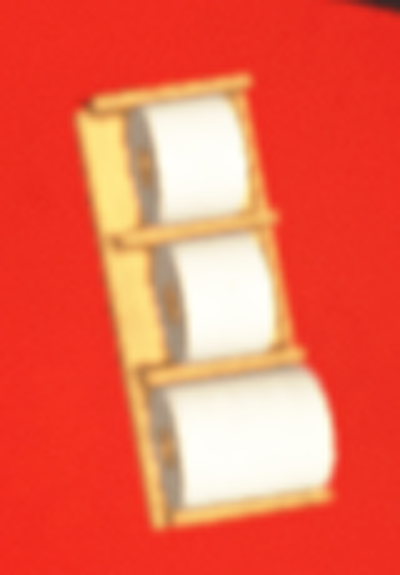

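The close crop confirms the wide roll: it is the one filling the near cell, at (245,440). The two above it are narrow. I'm setting out for the spindle.

```bash
python3 -m pendant '[[[2.8,5.2,0],[0,0,0.09],8.5],[[2.8,5.2,0],[0,0,0.09],8.5],[[2.8,5.2,0],[0,0,0.09],8.5],[[2.8,5.2,0],[0,0,0.09],8],[[2.8,5.2,0],[0,0,0.1],7],[[2.8,5.2,0],[0,0,0.1],6],[[2.8,5.2,0],[0,0,0.1],5],[[2.8,5.2,0],[0,0,0.1],5],[[2.8,5.2,0],[0,0,0.1],5],[[2.8,5.2,0],[0,0,0.09],5]]' && python3 -m pendant '[[[2,3.5,-3],[0,0,0],5],[[2,3.5,-3],[0,0,0],5],[[2.4,3.5,-3],[0,0,0],5],[[0,0,0],[0,0,0],5]]'
python3 - <<'E'
from h import *
p,st=look("wrist","w1.png"); print(np.array(st["orientation"]).round(3).tolist(),st["position"])
g=[(545.7,-14.4,11),(551,1.7,11),(504,-140,6)]
print(w2pix(p,g,st).round())
for t in("spindle_mid","spindle_grip","holder"):print(t,robot.find_in(p,t)[:2])
E
```

```text
clock: 2.9
position: [481.3, -122.8, 245.7]
orientation: [[0.95, -0.311, 0.001], [-0.311, -0.95, -0.0], [0.001, 0.0, -1.0]]
contact_force: [1.9, 0.1, -0.2]
width: 0.583
clock: 3.4
position: [544.7, -16.3, 153.2]
orientation: [[0.951, -0.31, -0.003], [-0.31, -0.951, 0.002], [-0.003, -0.001, -1.0]]
contact_force: [0.3, -0.9, 0.2]
width: 0.582
[[0.951, -0.31, -0.003], [-0.31, -0.951, 0.002], [-0.003, -0.001, -1.0]] [544.6690917  -16.26766779 153.17486548]
[[320. 226.]
 [320. 201.]
 [319. 390.]]
spindle_mid [{'extent': [306.3, 199.2, 338.8, 387.9], 'score': 0.59}]
spindle_grip [{'extent': [303.9, 199.8, 339.4, 391.1], 'score': 0.98}]
holder [{'extent': [0.0, 42.2, 167.8, 390.1], 'score': 0.33}]
```

View pics/w1.png

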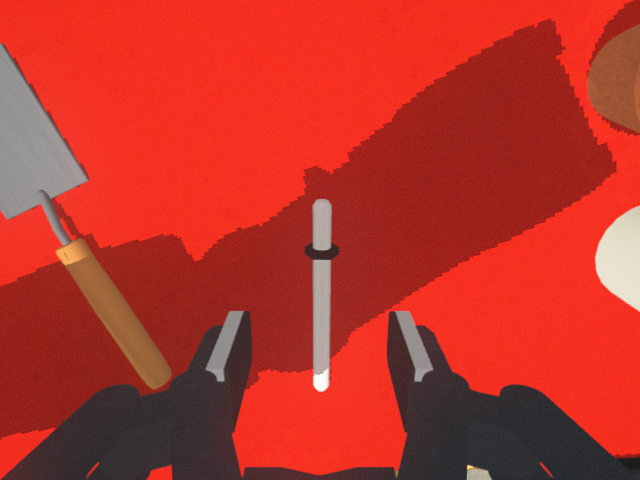

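The wrist picture shows the spindle upright in view: collar end at (321,199), collar at (322,250), plain end at (321,390). These match the prediction within 2 px, so I go down and grip.

```bash
python3 -m pendant '[[[0.1,0.2,-5],[0,0,0],5],[[0,0,-5],[0,0,0],5],[[0,0,-2.5],[0,0,0],5],[[0,0,-1.2],[0,0,0],4],[[0,0,0],[0,0,0],2],[[0,0,0],[0,0,0],0.4],[[0,0,0],[0,0,0],0.4],[[0,0,0],[0,0,0],0.4],[[0,0,0],[0,0,0],0.4]]'
python3 -m pendant '[[[0,0,2],[0,0,0],0.4],[[0,0,4],[0,0,0],0.4],[[0,0,5],[0,0,0],0.4],[[0,0,0],[0,0,0],0.4],[[0,0,0],[0,0,0],0.4]]'
python3 - <<'E'
from h import *
p,st=look("wrist","w2.png");print(st["width"]*85.4)
q,_=look("scene"); cv2.imwrite("pics/s2.png",np.hstack([cv2.resize(p["color"],(400,300)),cv2.resize(q["color"][200:320,200:360],(400,300))]))
print(w2pix(q,st["position"]),robot.find_in(q,"spindle_mid")[:2])
E
```

```text
clock: 4.72
position: [546.4, -17.6, 19.2]
orientation: [[0.949, -0.314, 0.002], [-0.314, -0.949, -0.0], [0.002, -0.0, -1.0]]
contact_force: [0.9, -1.5, 8.4]
width: 0.11
clock: 5.35
position: [545.4, -17.7, 129.0]
orientation: [[0.949, -0.314, 0.001], [-0.314, -0.949, -0.0], [0.001, 0.0, -1.0]]
contact_force: [0.3, -0.9, -1.0]
width: 0.112
9.60006086214255
[[305.09835633 232.86689002]] [{'extent': [236.7, 229.5, 315.2, 240.7], 'score': 0.6}]
```

View pics/s2.png

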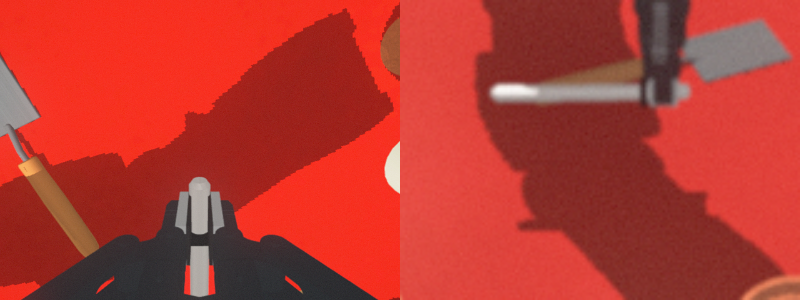

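The spindle is held near the collar: the wrist half shows its end at (200,185), between the pads. The scene half shows it level. Next I look at the wide roll from above with the wrist camera.

```bash
python3 -m pendant '[[[-1.1,-5.1,2],[0,0,0.066],0.4],[[-1.1,-5.1,2],[0,0,0.066],0.4],[[-1.1,-5.1,1.5],[0,0,0.066],0.4],[[-1.1,-5.1,1.5],[0,0,0.066],0.4],[[-1.1,-5.1,1],[0,0,0.066],0.4],[[-1.1,-5.1,0.5],[0,0,0.066],0.4],[[-1.1,-5.1,0],[0,0,0.066],0.4],[[0,0,0],[0,0,0],0.4],[[0,0,0],[0,0,0],0.4]]'
python3 - <<'E'
from h import *
p,st=look("wrist","w3.png");R=np.array(st["orientation"]);T=np.array(st["position"])
# predicted spindle ends: tool y = -axis
for d,z in((19.8,7.7),(-128.2,13.1)):print("spindle pred",w2pix(p,T+R@[0,-d,z],st).round(1))
c=np.array([457.5,-297.,33]);u=np.radians(8.1);X=np.array([np.cos(u),np.sin(u),0]);Y=np.array([-np.sin(u),np.cos(u),0])
for s in(-35,35):
  for a in (0,180):
    print(s,a,w2pix(p,c+Y*s+30*np.cos(np.radians(a))*X,st).round())
for t in("roll_c","carton"):print(t,[(r["extent"],round(r["score"],2)) for r in robot.find_in(p,t)[:3]])
E
```

```text
clock: 6.62
position: [468.5, -373.8, 212.3]
orientation: [[0.99, 0.142, -0.001], [0.142, -0.99, 0.002], [-0.001, -0.002, -1.0]]
contact_force: [0.0, -0.1, -0.6]
width: 0.109
spindle pred [[316.4 290.1]]
spindle pred [[317.1 573.1]]
-35 0 [[361. 156.]]
-35 180 [[276. 156.]]
35 0 [[364.  48.]]
35 180 [[272.  48.]]
roll_c [([277.9, 39.6, 369.1, 155.7], 0.76)]
carton [([263.1, 35.3, 589.0, 156.3], 0.93), ([0.0, 0.5, 176.8, 118.7], 0.78)]
```

View pics/w3.png

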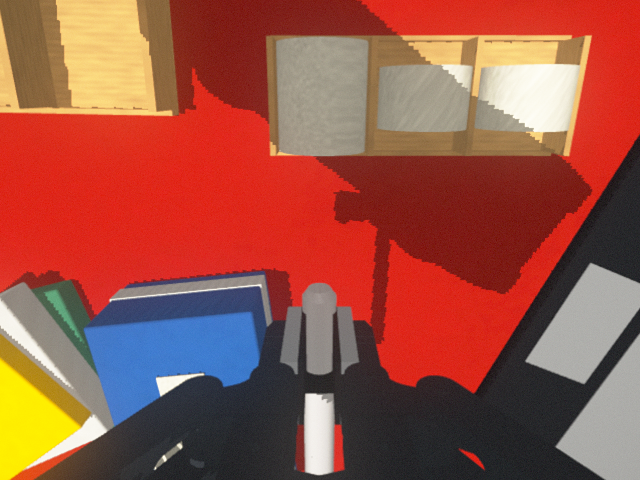

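The wrist view shows the wide roll in the left cell, columns about 276–369 and rows 38–155. The rod is at column 319, about 2.5 px from the prediction. I'll refine both with the same camera.

```bash
cat > roll.py <<'E'
from h import *
from scipy.optimize import least_squares
im=cv2.imread("pics/w3.png");p,st=look("wrist");R=np.array(st["orientation"]);T=np.array(st["position"])
S=cv2.cvtColor(im,cv2.COLOR_BGR2HSV)[:,:,1]
def runs(rows,c0,c1,thr=50):
    o=[]
    for r in rows:
        x=np.nonzero(S[r,c0:c1]<thr)[0]+c0
        o.append((r,x.min()-.5,x.max()+.5) if len(x) else (r,0,0))
    return np.array(o)
a=runs(range(50,146,8),262,374); print(a.tolist())
b=np.array([(r,)+((lambda x:(x.min()-.5,x.max()+.5))(np.nonzero(im[r,290:350,1]>120)[0]+290)) for r in range(410,466,8)]);print(b.tolist())
cam=c2w(p,st)[:3,3]
# rod: centre column -> tool x at the known depth; roll: silhouette tangent lines of a cylinder radius 30 at z 33
def ray(u,v): 
    q=pix2z(p,[(u,v)],0,st)[0]-cam; return q/np.linalg.norm(q)
def dist(o,d,u,v): # distance between axis (o,d) and pixel ray
    n=np.cross(d,ray(u,v));return (o-cam)@n/np.linalg.norm(n)
def cyl(z,obs,rad,x0):
    def f(q):
        o=np.array([q[0],x0[1],z]);d=np.array([-np.sin(q[1]),np.cos(q[1]),0])
        e=[]
        for r,l,h in obs: e+=[abs(dist(o,d,l,r))-rad,abs(dist(o,d,h,r))-rad]
        return np.array(e)
    s=least_squares(f,[x0[0],np.radians(8.1)],loss="soft_l1");return s.x,np.abs(s.fun).mean()
x,e=cyl(33,a,30,[457.5,-297]);print("roll x at y=-297:",x[0],"yaw",np.degrees(x[1]),e)
rb=T+R@[0,60,11];s,e=cyl(T[2]-10,b,6,rb);print("rod x",s[0],"at y",rb[1],"yaw",np.degrees(s[1]),e)
print("tool yaw",np.degrees(np.arctan2(R[1,0],R[0,0])),"rod offset in tool x",((np.array([s[0],rb[1]])-T[:2])@R[:2,0]),"roll",(np.array([x[0],-297])-T[:2])@R[:2,0])
print("faces y: carton edges",pix2z(p,[(322,36),(322,155)],12,st).round(1).tolist())
print("roll end lines z~60", pix2z(p,[(322,37),(322,153)],62,st).round(1).tolist())
E
python3 roll.py
```

```text
[[50.0, 276.5, 366.5], [58.0, 276.5, 366.5], [66.0, 277.5, 366.5], [74.0, 277.5, 366.5], [82.0, 277.5, 365.5], [90.0, 277.5, 365.5], [98.0, 277.5, 365.5], [106.0, 278.5, 365.5], [114.0, 278.5, 364.5], [122.0, 278.5, 364.5], [130.0, 279.5, 364.5], [138.0, 279.5, 363.5]]
[[410.0, 303.5, 333.5], [418.0, 303.5, 333.5], [426.0, 303.5, 333.5], [434.0, 303.5, 333.5], [442.0, 303.5, 333.5], [450.0, 303.5, 333.5], [458.0, 304.5, 333.5]]
roll x at y=-297: 460.47407196851145 yaw 8.400130331681801 0.5673772467707727
rod x 478.5298594676261 at y -432.54732081953847 yaw 8.584089969540189 0.07914170836045331
tool yaw 8.281066698748715 rod offset in tool x 0.8022231584250132 roll 2.4574683764457355
faces y: carton edges [[454.2, -252.3, 12.0], [466.2, -333.0, 12.0]]
roll end lines z~60 [[454.9, -258.5, 62.0], [464.7, -325.1, 62.0]]
```

```bash
python3 -m pendant '[[[-0.72,5.24,0],[-0.0366,-0.0054,0],0.4],[[-0.72,5.24,0],[0,0,0],0.4],[[-0.72,5.24,0],[0,0,0],0.4],[[-0.72,5.24,0],[0,0,-0.003],0.4],[[-0.71,5.24,-2],[0,0,0],0.4],[[0,0,-5],[0,0,0],0.4],[[0,0,-3],[0,0,0],0.4],[[0,0,-1],[0,0,0],0.4],[[0,0,0],[0,0,0],0.4]]'
cat > rod.py <<'E'
from h import *
import sys
tag=sys.argv[1]
st=robot.read_state();R=np.array(st["orientation"]);T=np.array(st["position"])
print("T",T.round(1),"yaw",np.degrees(np.arctan2(R[1,0],R[0,0])).round(2),"tz",R[:,2].round(4))
off=np.array([0.5,52.2,8.4])
Ax=-R[:,1]
for n in("scene","top"):
    p,_=look(n,f"{n}_{tag}.png")
    c=T+R@[0.5,0,8.4]
    pr=w2pix(p,[c+Ax*19.8,c-Ax*128.2,c-Ax*52.2],None); print(n,"pred a,b,mid",pr.round(1).tolist())
    lo=np.floor(pr.min(0)-25).astype(int);hi=np.ceil(pr.max(0)+25).astype(int)
    cv2.imwrite(f"pics/{n}_{tag}_c.png",cv2.resize(p["color"][max(lo[1],0):hi[1],lo[0]:hi[0]],None,fx=5,fy=5,interpolation=cv2.INTER_CUBIC));print("crop origin",lo)
    im=p["color"].astype(int);m=(im[:,:,1]>90)
    e=pr[1]-pr[0];L=np.linalg.norm(e);e/=L;nn=np.array([-e[1],e[0]])
    for s in np.linspace(.3,.95,8):   # cross profile of the rod
        q=pr[0]+e*L*s; t=np.arange(-10,10.1,.25)
        g=cv2.remap(p["color"][:,:,1].astype(np.float32),(q[0]+t*nn[0]).astype(np.float32)[None],(q[1]+t*nn[1]).astype(np.float32)[None],cv2.INTER_LINEAR)[0]
        w=np.clip(g-np.percentile(g,30)-25,0,None);print(f"  {s:.2f}: off {np.sum(w*t)/max(w.sum(),1e-6):.2f} peak {g.max():.0f}",end="")
    print()
E
python3 rod.py p1
```

```text
clock: 7.95
position: [432.8, -112.1, 103.5]
orientation: [[0.99, 0.14, 0.005], [0.14, -0.989, -0.036], [-0.0, 0.037, -0.999]]
contact_force: [0.4, 1.7, -1.5]
width: 0.109
T [ 432.8 -112.1  103.5] yaw 8.05 tz [ 0.0049 -0.0363 -0.9993]
scene pred a,b,mid [[254.3, 218.0], [180.8, 235.6], [219.7, 226.3]]
crop origin [155 192]
  0.30: off 0.11 peak 155  0.39: off -0.03 peak 155  0.49: off 0.57 peak 241  0.58: off 0.33 peak 241  0.67: off 0.15 peak 243  0.76: off -0.11 peak 242  0.86: off 0.23 peak 242  0.95: off -0.07 peak 242
top pred a,b,mid [[375.7, 252.9], [441.1, 242.2], [407.5, 247.7]]
crop origin [350 217]
  0.30: off 0.00 peak 141  0.39: off 0.00 peak 146  0.49: off 0.00 peak 148  0.58: off 0.00 peak 150  0.67: off 0.00 peak 150  0.76: off 0.00 peak 149  0.86: off 0.00 peak 147  0.95: off -10.00 peak 169
```

The rod lies parallel to the tool, so I level it, go down to bore height and start inserting in small steps.

```bash
python3 -m pendant '[[[0,0,-3],[0.03,0.0044,0],0.4],[[0,0,-3.25],[0,0,0],0.4],[[0,0,0],[0,0,0],0.4],[[0,0,0],[0,0,0],0.4]]'; python3 rod.py p2; python3 - <<'E'
import cv2,numpy as np
a=cv2.imread("pics/scene_p2.png");cv2.imwrite("pics/v7.png",cv2.resize(a[215:300,120:270],(795,450),interpolation=cv2.INTER_CUBIC))
E
```

```text
clock: 8.55
position: [433.5, -112.5, 42.2]
orientation: [[0.99, 0.14, 0.002], [0.14, -0.99, -0.007], [0.001, 0.007, -1.0]]
contact_force: [0.4, -0.1, 0.2]
width: 0.11
T [ 433.5 -112.5   42.2] yaw 8.02 tz [ 0.0023 -0.0071 -1.    ]
scene pred a,b,mid [[256.6, 240.6], [186.5, 260.4], [223.5, 250.0]]
crop origin [161 215]
  0.30: off 0.18 peak 159  0.39: off -0.07 peak 159  0.49: off -0.25 peak 161  0.58: off -0.40 peak 162  0.67: off -0.03 peak 222  0.76: off -0.01 peak 245  0.86: off -0.17 peak 245  0.95: off -0.36 peak 243
top pred a,b,mid [[373.3, 254.6], [434.7, 244.7], [403.2, 249.8]]
crop origin [348 219]
  0.30: off -7.14 peak 184  0.39: off 0.00 peak 134  0.49: off 0.00 peak 136  0.58: off 0.00 peak 137  0.67: off 0.00 peak 138  0.76: off 0.00 peak 138  0.86: off 0.00 peak 138  0.95: off 0.00 peak 139
```

View pics/v7.png

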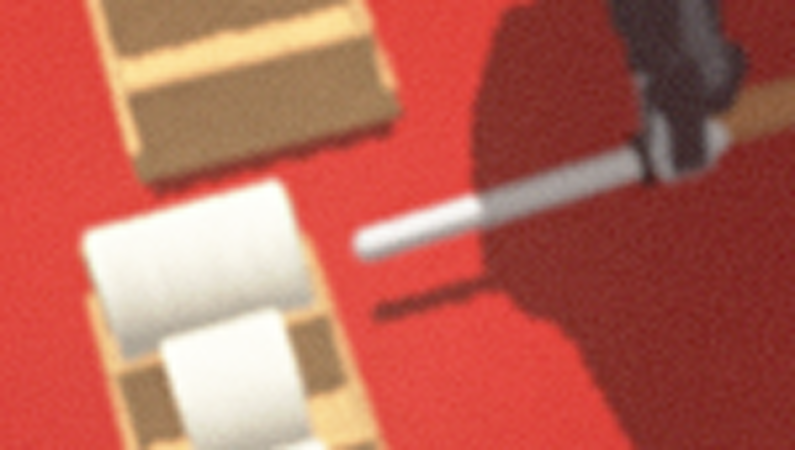

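The crop shows the rod tip at (360,245), aimed at the wide roll's +y face and matching the prediction within 0.4 px. I insert now.

```bash
python3 -m pendant '[[[-0.08,-0.01,-0.12],[0,0,0.003],0.4],[[0.146,-0.989,0],[0,0,0],0.4],[[0.146,-0.989,0],[0,0,0],0.4],[[0.146,-0.989,0],[0,0,0],0.4],[[0.146,-0.989,0],[0,0,0],0.4],[[0.073,-0.495,0],[0,0,0],0.4],[[0,0,0],[0,0,0],0.4]]'
```

```text
clock: 9.52
position: [438.6, -157.5, 39.6]
orientation: [[0.99, 0.142, 0.001], [0.142, -0.99, -0.007], [0.0, 0.007, -1.0]]
contact_force: [1.3, 2.3, 1.4]
width: 0.107
```

```bash
python3 -m pendant '[[[0.19,-0.982,0.1],[0,0,0],0.4],[[0.166,-0.987,0],[0,0,0],0.4],[[0.146,-0.989,0],[0,0,0],0.4],[[0,0,0],[0,0,0],0.4]]'; python3 - <<'E'
from h import *
p,st=look("scene","s8.png")
for t in("roll_c","narrow1_c"):print(t,[(r["extent"],round(r["score"],2)) for r in robot.find_in(p,t)[:2]])
print(w2pix(p,[[459.8,-292.7,33]]))
cv2.imwrite("pics/v8.png",cv2.resize(p["color"][225:300,130:255],(750,450),interpolation=cv2.INTER_CUBIC))
E
```

```text
clock: 10.02
position: [443.4, -187.6, 40.5]
orientation: [[0.99, 0.141, 0.001], [0.141, -0.99, -0.007], [-0.0, 0.007, -1.0]]
contact_force: [-1.4, 2.0, 1.4]
width: 0.11
roll_c [([122.1, 245.6, 154.7, 294.8], 0.63), ([387.1, 302.8, 403.7, 330.3], 0.61)]
narrow1_c [([158.7, 299.8, 189.5, 334.5], 0.55), ([143.0, 248.5, 206.1, 259.4], 0.54)]
[[159.24214935 269.09342427]]
```

View pics/v8.png

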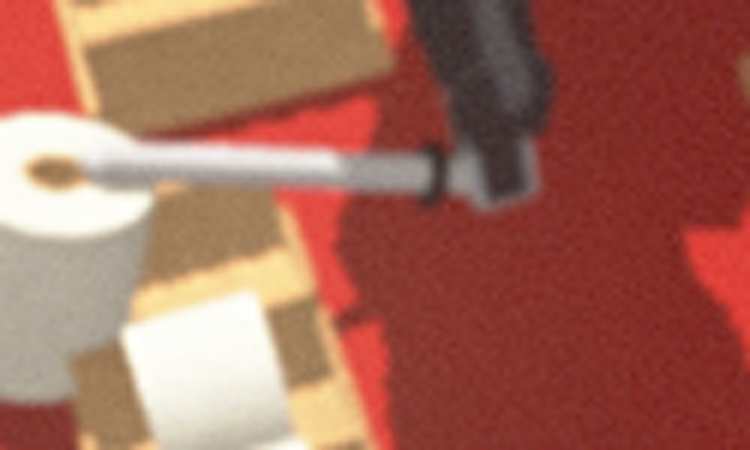

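The crop shows the tip missed the bore. The roll has been tipped up on end, with its face and bore at (55,170), over the low −y wall. I stop and look at it from two sides.

```bash
python3 - <<'E'
from h import *
p,st=look("scene");q,_=look("top")
cv2.imwrite("pics/v9.png",np.hstack([cv2.resize(p["color"][225:325,100:225],(400,320),interpolation=cv2.INTER_CUBIC),cv2.resize(q["color"][190:280,410:522],(400,320),interpolation=cv2.INTER_CUBIC)]))
R=np.array(st["orientation"]);T=np.array(st["position"])
for n in(p,q):print(w2pix(n,[[459.8,-292.7,33],T+R@[0.5,128,8.4],T+R@[.5,0,8.4]]).round(1).tolist())
print(st["contact_force"],st["clock"])
E
```

```text
[[159.2, 269.1], [148.4, 272.0], [212.9, 253.6]]
[[456.5, 241.1], [465.0, 240.0], [412.4, 248.6]]
[-1.29797305  1.17701384  1.41978974] 10.175
```

View pics/v9.png

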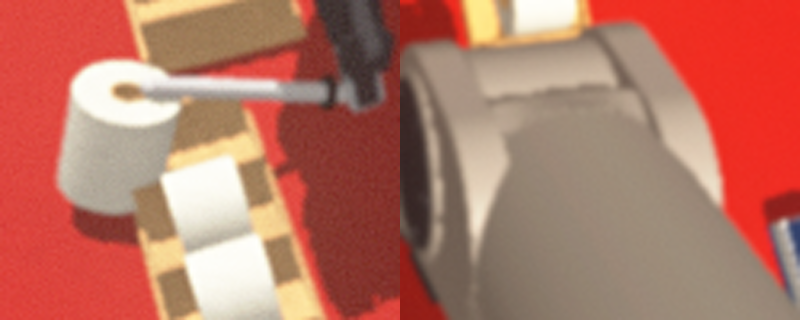

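Both views agree: the roll now stands nearly upright just outside the carton's −y side, and the rod has pitched about 18° in the grip. The recovery is to withdraw, set the spindle down in free space, right the roll on the open table, and thread it there. The judged lift does not depend on where the threading happens. First I withdraw and set the spindle down.

```bash
python3 -m pendant '[[[-0.15,1,0.2],[0,0,0],0.4],[[-0.3,2,0.5],[0,0,0],0.4],[[-0.3,2.5,1],[0,0,0],0.4],[[-0.3,4,2],[0,0,0],0.4],[[0,5,1],[0,0,0],0.4],[[2,5,0],[0,0,-0.05],0.4],[[3,5,0],[0,0,-0.05],0.4],[[3,3,0],[0,0,-0.04],0.4],[[0,0,0],[0,0,0],0.4]]'
cat > rollfind.py <<'E'
from h import *
import sys
for n in("scene","top"):
    p,_=look(n,f"{n}_{sys.argv[1]}.png")
    for t in("roll_c","narrow1_c","spindle_mid","carton"):
        for r in robot.find_in(p,t)[:4]:
            e=np.array(r["extent"]);print(n,t,round(r["score"],2),e.round().astype(int).tolist(),pix2z(p,[(e[0]+e[2])/2,(e[1]+e[3])/2],35)[0].round()[:2])
E
python3 rollfind.py r1
```

```text
clock: 11.4
position: [513.8, 92.9, 88.0]
orientation: [[1.0, 0.007, 0.001], [0.007, -1.0, -0.005], [0.001, 0.005, -1.0]]
contact_force: [-0.9, -1.2, -0.2]
width: 0.105
scene roll_c 0.9 [122, 246, 161, 296] [ 459. -325.]
scene narrow1_c 0.79 [157, 298, 188, 337] [ 594. -277.]
scene spindle_mid 0.67 [292, 222, 348, 238] [439.  47.]
scene carton 0.82 [144, 253, 202, 353] [ 560. -274.]
top roll_c 0.92 [456, 226, 483, 253] [ 463. -324.]
top narrow1_c 0.68 [434, 172, 462, 200] [ 593. -279.]
top carton 0.88 [426, 171, 470, 259] [ 523. -274.]
top carton 0.66 [422, 286, 474, 346] [ 284. -264.]
```

```bash
python3 -m pendant '[[[0,-1,-2],[0.15,0,0],0.4],[[0,-1,-2.5],[0.13,0,0],0.4],[[0,0,-1.2],[0,0,0],0.4],[[0,0,-0.8],[0,0,0],0.4],[[0,0,0],[0,0,0],0.4]]'
python3 - <<'E'
from h import *
p,st=look("scene");print(st["contact_force"])
R=np.array(st["orientation"]);T=np.array(st["position"])
print(w2pix(p,[T+R@[0,0,8.4],T+R@[0,-20,8.4]]+[np.array([T[0],T[1]-128,z]) for z in(6,20,40)]).round(1).tolist())
im=p["color"];g=np.nonzero((im[:,:,1]>120)&(im[:,:,2]>100)); 
m=((im.min(2)>110)*255).astype(np.uint8);n,l,s,c=cv2.connectedComponentsWithStats(m)
for i in range(1,n):
    if s[i,4]>60 and 200<c[i][0]<400 and 180<c[i][1]<330:print(s[i],c[i].round())
E
```

```text
clock: 12.52
position: [512.8, 69.8, 22.7]
orientation: [[1.0, 0.005, -0.001], [0.005, -0.963, 0.269], [0.001, -0.269, -0.963]]
contact_force: [0.2, 0.2, -0.3]
width: 0.108
[ 0.23567022  0.17014032 -0.25189933]
[[342.1, 256.9], [350.8, 253.2], [282.3, 272.4], [282.0, 267.6], [281.6, 260.4]]
[343 213  13  13  79] [349. 220.]
[280 257  52  13 320] [305. 263.]
```

```bash
python3 -m pendant '[[[0,0,0],[0,0,0],2.5],[[0,0,0],[0,0,0],4],[[0,0.3,3],[0,0,0],4],[[0,0,5],[-0.15,0,0],5],[[0,-2,5.5],[-0.13,0,0],8.5],[[-0.5,-5.5,2],[0,0,0.035],8.5],[[-0.5,-5.5,2],[0,0,0.035],8.5],[[-0.5,-5.5,2],[0,0,0.035],8.5],[[-0.5,-5.8,0],[0,0,0.035],8.5],[[-0.5,-6,0],[0,0,0],8.5]]' && python3 -m pendant '[[[-0.5,-5.5,0],[0,0,0],8.5],[[-0.5,-5.5,0],[0,0,0],8.5],[[-0.5,-4,0],[0,0,0],8.5],[[0,0,0],[0,0,0],8.5]]'
python3 - <<'E'
from h import *
p,st=look("wrist","w10.png");q,_=look("scene","s10.png")
cv2.imwrite("pics/v10.png",np.hstack([cv2.resize(p["color"],(480,360)),cv2.resize(q["color"][220:320,100:200],(320,360),interpolation=cv2.INTER_CUBIC)]))
for t in("roll_c",):
  for r in robot.find_in(p,t)[:4]:print(t,r["extent"],r["score"])
print(w2pix(p,[[460,-292.7,33],[466,-333,12],[426,-339,12],[461,-313,70],[471,-363,0]],st).round().tolist(), st["position"])
E
```

```text
clock: 13.82
position: [487.8, -233.3, 218.5]
orientation: [[0.99, 0.144, 0.002], [0.144, -0.99, -0.008], [0.001, 0.008, -1.0]]
contact_force: [1.5, 0.3, 0.0]
width: 0.993
clock: 14.32
position: [471.8, -384.7, 217.4]
orientation: [[0.99, 0.138, 0.0], [0.138, -0.99, -0.007], [-0.001, 0.007, -1.0]]
contact_force: [0.2, 1.0, 0.4]
width: 0.998
roll_c [265.3, 56.8, 367.5, 183.3] 0.63
[[320.0, 78.0], [320.0, 136.0], [267.0, 137.0], [317.0, 112.0], [321.0, 174.0]] [ 471.75432209 -384.67727467  217.38327576]
```

View pics/v10.png

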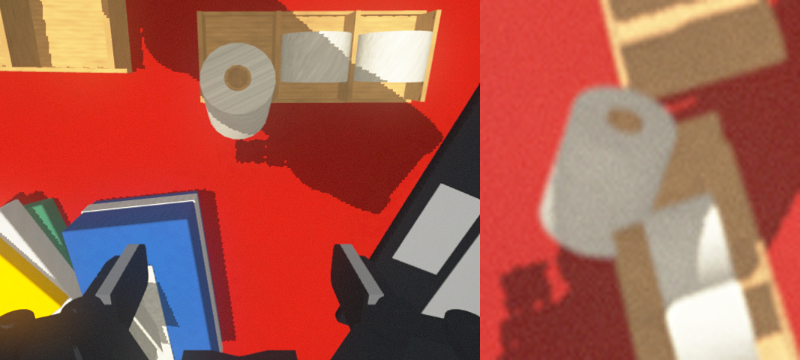

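The wrist half shows the roll's top face at (238,77), centred over the cell, with its foot at (240,137) past the −y wall. So it leans on that wall edge, about 15° off upright, with its lower corner still in the cell. I'll tip it back into its cell by pushing high on its −y side with closed fingers, without gripping.

```bash
python3 -m pendant '[[[-0.3,0.5,0],[0,0,0],0],[[-0.2,0.4,0],[0,0,0],0],[[0,0,0],[0,0,0],0],[[0,0,-4],[0,0,0],0],[[0,0,-4.5],[0,0,0],0],[[0,0,-4],[0,0,0],0],[[-0.15,1,0],[0,0,0],0],[[-0.15,1,0],[0,0,0],0],[[-0.15,1,0],[0,0,0],0],[[0,0,0],[0,0,0],0]]'
python3 -m pendant '[[[-0.12,0.8,0],[0,0,0],0],[[-0.12,0.8,0],[0,0,0],0],[[-0.12,0.8,0],[0,0,0],0],[[-0.12,0.8,0],[0,0,0],0],[[0,0,0],[0,0,0],0]]'; python3 rollfind.py r2
```

```text
clock: 15.72
position: [464.0, -342.0, 94.0]
orientation: [[0.99, 0.144, 0.002], [0.144, -0.99, -0.008], [0.001, 0.008, -1.0]]
contact_force: [1.3, 0.0, -0.1]
width: 0.004
clock: 16.35
position: [458.7, -310.0, 92.6]
orientation: [[0.99, 0.143, 0.001], [0.143, -0.99, -0.006], [-0.0, 0.007, -1.0]]
contact_force: [-0.5, -0.7, -1.0]
width: -0.001
scene narrow1_c 0.41 [428, 250, 480, 348] [702. 227.]
scene spindle_mid 0.75 [280, 254, 347, 274] [537.   2.]
scene carton 0.9 [144, 161, 195, 249] [ 252. -259.]
top roll_c 0.61 [435, 229, 471, 256] [ 456. -283.]
top narrow1_c 0.68 [434, 171, 462, 200] [ 595. -278.]
top spindle_mid 0.89 [303, 221, 364, 228] [506.  -0.]
top spindle_mid 0.38 [274, 269, 372, 296] [367.  27.]
top carton 0.57 [425, 169, 475, 260] [ 523. -280.]
top carton 0.55 [423, 287, 488, 410] [ 208. -279.]
```

```bash
python3 -m pendant '[[[0.1,-1,4],[0,0,0],3],[[0.2,-2.5,4],[0,0,0],4],[[0.3,-3,4],[0,0,0],4],[[0,0,0],[0,0,0],4],[[0,0,0],[0,0,0],4]]'
python3 - <<'E'
from h import *
p,st=look("wrist","w11.png");q,_=look("scene","s11.png");t,_=look("top","t11.png")
cv2.imwrite("pics/v11.png",np.hstack([cv2.resize(p["color"][0:240,200:520],(400,300)),cv2.resize(q["color"][225:315,110:230],(400,300),interpolation=cv2.INTER_CUBIC)]))
for r in robot.find_in(p,"roll_c")[:2]:print(r)
C=np.array([459.8,-292.7,33]);X=np.array([.989,.146,0]);Y=np.array([-.146,.989,0])
print(w2pix(p,[C+s*Y+a*X for s in(-35,35) for a in(-30,30)],st).round(1).tolist(),st["position"])
print(w2pix(q,[C+s*Y+np.array([0,0,30]) for s in(-35,35)]).round(1).tolist())
E
```

```text
clock: 17.48
position: [464.4, -375.2, 212.0]
orientation: [[0.99, 0.142, 0.0], [0.142, -0.99, -0.006], [-0.001, 0.006, -1.0]]
contact_force: [-0.3, 0.1, -0.6]
width: 0.468
{'extent': [284.7, 20.0, 379.8, 144.4], 'score': 0.88}
[[285.7, 147.5], [371.5, 147.2], [282.6, 37.3], [375.5, 36.9]] [ 464.39077044 -375.18529969  212.00477389]
[[137.0, 263.4], [174.4, 252.8]]
```

View pics/v11.png

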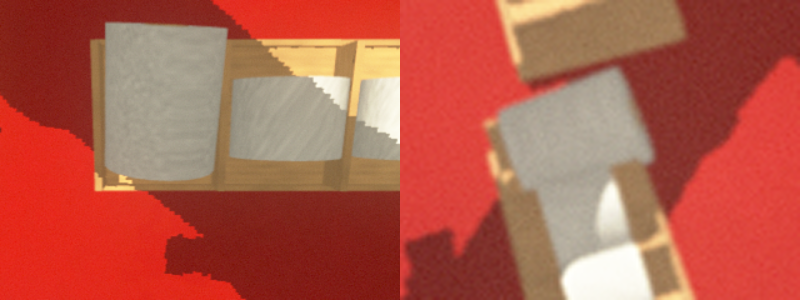

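The wrist half shows the roll lying along its cell again, at (165,100), with its +y end riding on the low +y wall about 10 mm too far. I nudge it back with closed fingers on its +y face.

```bash
python3 -m pendant '[[[-0.6,5.7,0],[0,0,0],0],[[-0.6,5.7,0],[0,0,0],0],[[-0.6,5.8,0],[0,0,0],0],[[0,0,-5],[0,0,0],0],[[0,0,-5],[0,0,0],0],[[0,0,-5],[0,0,0],0],[[0,0,-3],[0,0,0],0],[[0,0,0],[0,0,0],0]]'
python3 -m pendant '[[[0.146,-0.989,0],[0,0,0],0],[[0.146,-0.989,0],[0,0,0],0],[[0.146,-0.989,0],[0,0,0],0],[[0.073,-0.495,0],[0,0,0],0],[[0.073,-0.495,0],[0,0,0],0],[[0.045,-0.3,0],[0,0,0],0],[[0,0,0],[0,0,0],0]]'; python3 rollfind.py r3
```

```text
clock: 18.68
position: [445.2, -202.5, 30.7]
orientation: [[0.99, 0.144, -0.003], [0.144, -0.99, -0.004], [-0.004, 0.004, -1.0]]
contact_force: [-0.3, -0.4, 0.5]
width: -0.001
clock: 19.55
position: [453.0, -246.3, 32.5]
orientation: [[0.99, 0.142, 0.001], [0.142, -0.99, -0.006], [-0.0, 0.007, -1.0]]
contact_force: [0.5, 1.4, -1.1]
width: 0.001
scene roll_c 0.92 [137, 249, 178, 285] [ 456. -296.]
scene roll_c 0.28 [405, 227, 498, 288] [600. 279.]
scene narrow1_c 0.71 [160, 299, 190, 335] [ 595. -273.]
scene spindle_mid 0.67 [282, 254, 348, 274] [536.   5.]
scene spindle_mid 0.54 [252, 207, 353, 242] [410.  15.]
scene carton 0.72 [141, 273, 204, 350] [ 580. -276.]
scene carton 0.59 [128, 169, 196, 250] [ 265. -277.]
top narrow1_c 0.86 [434, 170, 459, 198] [ 598. -275.]
top spindle_mid 0.74 [300, 222, 361, 226] [506.   6.]
top carton 0.96 [422, 291, 486, 411] [ 203. -275.]
top carton 0.78 [424, 168, 464, 218] [ 576. -268.]
```

```bash
python3 -m pendant '[[[-0.3,2,0],[0,0,0],0],[[-0.3,2,5],[0,0,0],0],[[0,0,6],[0,0,0],0],[[0,0,6],[0,0,0],0],[[0.5,-5.8,0.8],[0,0,0],4],[[0.7,-5.8,0],[0,0,0],4],[[0.8,-5.1,0],[0,0,0],4],[[0,0,0],[0,0,0],4],[[0,0,0],[0,0,0],4]]'
python3 - <<'E'
from h import *
p,st=look("wrist","w12.png");q,_=look("scene","s12.png")
im=p["color"];S=cv2.cvtColor(im,cv2.COLOR_BGR2HSV)[:,:,1]
C=np.array([459.8,-292.7,33]);X=np.array([.989,.146,0]);Y=np.array([-.146,.989,0])
print(st["position"],w2pix(p,[C+s*Y+a*X for s in(-35,35) for a in(-30,30)],st).round(1).tolist(), w2pix(p,[C+s*Y+np.array([0,0,30]) for s in(-35,35)],st).round(1).tolist())
for r in range(20,160,8):
    x=np.nonzero(S[r,262:374+10]<60)[0]+262; print(r,(x.min(),x.max()) if len(x) else None,end="; ")
print()
for c in(300,320,340):
    y=np.nonzero(S[0:170,c]<60)[0];print(c,y.min(),y.max())
o=cv2.imread("pics/scene0.png");n=q["color"]
for c in range(144,176,4):
    print(c,[int(np.argmax(np.abs(np.diff(i[235:275,c,1].astype(int)))))+235 for i in(o,n)],end=" ")
E
```

```text
clock: 21.18
position: [466.9, -372.8, 210.3]
orientation: [[0.99, 0.142, 0.0], [0.142, -0.99, -0.006], [-0.0, 0.006, -1.0]]
contact_force: [-0.6, -0.4, 0.2]
width: 0.465
[ 466.85884986 -372.78259961  210.28366757] [[281.6, 150.8], [367.6, 150.5], [278.1, 40.5], [371.3, 40.1]] [[325.1, 156.9], [325.3, 34.8]]
20 None; 28 None; 36 (np.int64(291), np.int64(363)); 44 (np.int64(281), np.int64(372)); 52 (np.int64(281), np.int64(372)); 60 (np.int64(281), np.int64(372)); 68 (np.int64(282), np.int64(383)); 76 (np.int64(282), np.int64(383)); 84 (np.int64(282), np.int64(383)); 92 (np.int64(282), np.int64(383)); 100 (np.int64(283), np.int64(383)); 108 (np.int64(283), np.int64(383)); 116 (np.int64(283), np.int64(383)); 124 (np.int64(283), np.int64(383)); 132 (np.int64(284), np.int64(369)); 140 (np.int64(284), np.int64(369)); 148 (np.int64(284), np.int64(368)); 156 None; 
300 35 152
320 35 154
340 35 153
144 [255, 243] 148 [254, 255] 152 [253, 254] 156 [252, 252] 160 [251, 251] 164 [250, 250] 168 [249, 249] 172 [248, 248]
```

The roll is back flat in its cell. Its scene top edge matches the start picture column by column, and the wrist extents match within about 1 mm. Now I measure the spindle for re-gripping and check the height bias of the scene camera.

```bash
cat > bias.py <<'E'
from h import *
def raydist(p,o,d,u,v):
    cam=c2w(p)[:3,3];q=pix2z(p,[(u,v)],0)[0]-cam;n=np.cross(d,q);return (o-cam)@n/np.linalg.norm(n)
def edge(im,c,r0,r1):
    g=cv2.GaussianBlur(im,(3,3),0)[r0:r1,c,1].astype(float);d=np.abs(np.diff(g));i=d.argmax();w=d[max(i-2,0):i+3];return r0+.5+np.sum(np.arange(max(i-2,0),max(i-2,0)+len(w))*w)/w.sum()
E
python3 - <<'E'
from bias import *
q,_=look("scene");t,_=look("top","t13.png")
d=np.array([-.146,.989,0]);
for n in("scene0.png","s12.png"):
    im=cv2.imread("pics/"+n);print(n,[round(abs(raydist(q,np.array([460.8,-292.7,33]),d,c,edge(im,c,240,262)))-30,2) for c in range(150,174,3)])
im=t["color"][205:245,285:380].astype(int);m=(im.min(2)>115);n,l,s,c=cv2.connectedComponentsWithStats((m*255).astype(np.uint8));i=1+s[1:,4].argmax();print(s[1:].tolist())
ys,xs=np.nonzero(l==i);P=np.c_[xs+285,ys+205].astype(float);c=P.mean(0);_,_,vt=np.linalg.svd(P-c);s=(P-c)@vt[0]
W=pix2z(t,np.array([c+vt[0]*s.min(),c+vt[0]*s.max()]),9);print("spindle",W.round(1).tolist(),np.linalg.norm(W[0]-W[1]))
E
```

```text
scene0.png [np.float64(3.94), np.float64(4.1), np.float64(4.12), np.float64(4.18), np.float64(4.1), np.float64(4.13), np.float64(3.84), np.float64(3.5)]
s12.png [np.float64(2.86), np.float64(3.09), np.float64(2.31), np.float64(2.4), np.float64(2.44), np.float64(2.66), np.float64(2.68), np.float64(2.2)]
[[14, 15, 62, 8, 358]]
spindle [[513.4, 83.6, 9.0], [508.0, -65.1, 9.0]] 148.8423310499891
```

```bash
python3 -m pendant '[[[0.58,5.5,0],[0,0,-0.0225],5],[[0.58,5.5,0],[0,0,-0.0225],5],[[0.58,5.5,0],[0,0,-0.0225],5],[[0.58,5.5,0],[0,0,-0.0225],5],[[0.58,5.5,-2],[0,0,-0.0225],5],[[0.58,5.5,-2],[0,0,-0.0225],5],[[0.58,5.5,-2],[0,0,-0.0225],5],[[0.52,5.5,-2],[0,0,-0.0225],5],[[0,0,-2],[0,0,0],5],[[0,0,0],[0,0,0],5]]'
python3 - <<'E'
from h import *
p,st=look("wrist","w14.png");R=np.array(st["orientation"]);T=np.array(st["position"])
print(w2pix(p,[[513.4,83.6,11],[508,-65,6]],st).round(1).tolist(),robot.find_in(p,"spindle_mid")[:1])
im=p["color"]
for r in range(150,440,12):
    x=np.nonzero(im[r,285:355,1]>90)[0]+285;print(r,(x.min(),x.max()) if len(x) else None,end=";")
E
```

```text
clock: 22.62
position: [511.7, 67.5, 109.7]
orientation: [[0.999, -0.035, -0.003], [-0.035, -0.999, -0.007], [-0.002, 0.007, -1.0]]
contact_force: [0.0, 0.4, 0.6]
width: 0.582
[[320.5, 223.4], [319.9, 433.0]] [{'extent': [305.0, 223.4, 343.4, 433.6], 'score': 0.71}]
150 None;162 None;174 None;186 None;198 None;210 None;222 (np.int64(316), np.int64(330));234 (np.int64(313), np.int64(334));246 (np.int64(313), np.int64(334));258 (np.int64(313), np.int64(334));270 (np.int64(312), np.int64(333));282 None;294 (np.int64(313), np.int64(333));306 (np.int64(313), np.int64(333));318 (np.int64(313), np.int64(333));330 (np.int64(313), np.int64(333));342 (np.int64(313), np.int64(332));354 (np.int64(313), np.int64(332));366 (np.int64(313), np.int64(332));378 (np.int64(313), np.int64(332));390 (np.int64(313), np.int64(332));402 (np.int64(313), np.int64(331));414 (np.int64(313), np.int64(331));426 (np.int64(314), np.int64(331));438 None;
```

```bash
python3 -m pendant '[[[0.1,0,-4],[0,0,0],5],[[0.05,0.1,-3.5],[0,0,0],5],[[0,0.1,-1.3],[0,0,0],4],[[0,0,0],[0,0,0],2.5],[[0,0,0],[0,0,0],0.4],[[0,0,0],[0,0,0],0.4],[[0,0,0],[0,0,0],0.4],[[0,0,0],[0,0,0],0.4]]'; python3 rod.py g0
python3 -m pendant '[[[-1,-2,5],[0,0,0.05],0.4],[[-2,-5,2],[0,0,0.05],0.4],[[-2.2,-4.5,0],[0,0,0.05],0.4],[[-2.2,-4.5,0],[0,0,0.038],0.4],[[-0.5,-2,0],[0,0,0],0.4],[[0,0,0],[0,0,0],0.4]]'; python3 rod.py g1
```

```text
clock: 23.72
position: [515.1, 68.9, 23.5]
orientation: [[0.999, -0.037, 0.001], [-0.037, -0.999, -0.006], [0.002, 0.006, -1.0]]
contact_force: [-0.2, 0.2, 7.8]
width: 0.101
T [515.1  68.9  23.5] yaw -2.13 tz [ 0.0015 -0.0064 -1.    ]
scene pred a,b,mid [[350.1, 256.3], [281.4, 268.4], [317.2, 262.1]]
crop origin [256 231]
  0.30: off -1.30 peak 161  0.39: off -1.26 peak 160  0.49: off -1.32 peak 162  0.58: off -1.42 peak 162  0.67: off -1.47 peak 161  0.76: off -1.66 peak 162  0.86: off -1.72 peak 162  0.95: off -1.77 peak 163
top pred a,b,mid [[296.7, 221.6], [357.7, 222.6], [326.4, 222.1]]
crop origin [271 196]
  0.30: off 0.00 peak 140  0.39: off 0.00 peak 139  0.49: off 0.00 peak 139  0.58: off 0.00 peak 139  0.67: off 0.00 peak 137  0.76: off 0.00 peak 135  0.86: off -3.66 peak 132  0.95: off -5.70 peak 124
clock: 24.58
position: [434.8, -112.9, 93.0]
orientation: [[0.989, 0.147, 0.001], [0.147, -0.989, -0.007], [0.0, 0.007, -1.0]]
contact_force: [-0.7, 0.4, -0.9]
width: 0.102
T [ 434.8 -112.9   93. ] yaw 8.46 tz [ 0.0012 -0.0074 -1.    ]
scene pred a,b,mid [[254.6, 222.3], [182.0, 242.2], [220.4, 231.7]]
crop origin [156 197]
  0.30: off -1.68 peak 158  0.39: off -1.82 peak 157  0.49: off -2.18 peak 159  0.58: off -1.69 peak 243  0.67: off -1.82 peak 243  0.76: off -2.13 peak 242  0.86: off -2.22 peak 243  0.95: off -2.45 peak 243
top pred a,b,mid [[375.5, 252.4], [439.7, 241.6], [406.9, 247.1]]
crop origin [350 216]
  0.30: off -4.11 peak 200  0.39: off 0.00 peak 142  0.49: off 0.00 peak 146  0.58: off 0.00 peak 148  0.67: off 0.00 peak 148  0.76: off 0.00 peak 149  0.86: off 0.00 peak 150  0.95: off 0.00 peak 147
```

The bias is understood: the first try went in about 2 mm low. Now the rod is gripped with its axis about 12.8 mm ahead of the TCP and nearly level. I go to bore height with the corrected offset and re-measure.

```bash
sed -i 's/8\.4/12.8/g; s/0\.5,0,12/0,0,12/; s/19\.8/15/; s/128\.2/133/; s/52\.2\]/57]/' rod.py; python3 -m pendant '[[[-0.1,-0.02,-2.5],[-0.014,-0.002,0],0.4],[[0,0,-2.2],[0,0,0],0.4],[[0,0,0],[0,0,0],0.4],[[0,0,0],[0,0,0],0.4]]'; python3 rod.py g2; python3 - <<'E'
from h import *
p,st=look("wrist","w15.png");R=np.array(st["orientation"]);T=np.array(st["position"]);im=p["color"]
for d in(35,60): print(d,w2pix(p,[T+R@[x,d,12.8] for x in(-6,0,6)],st).round(1).tolist())
for r in range(390,480,10):
    g=im[r,285:355].min(1).astype(int);x=np.nonzero(g>90)[0]+285;print(r,(x.min(),x.max(),len(x)) if len(x) else None,end=";")
E
```

```text
clock: 25.18
position: [434.9, -110.7, 46.2]
orientation: [[0.988, 0.152, 0.003], [0.152, -0.988, -0.02], [0.0, 0.021, -1.0]]
contact_force: [0.3, -0.1, -1.3]
width: 0.103
T [ 434.9 -110.7   46.2] yaw 8.72 tz [ 0.0034 -0.0204 -0.9998]
scene pred a,b,mid [[255.2, 241.5], [185.1, 261.2], [222.1, 250.8]]
crop origin [160 216]
  0.30: off -0.13 peak 159  0.39: off -0.40 peak 158  0.49: off -0.69 peak 158  0.58: off -0.87 peak 158  0.67: off -0.35 peak 244  0.76: off -0.50 peak 244  0.86: off -0.68 peak 246  0.95: off -1.03 peak 245
top pred a,b,mid [[374.6, 254.0], [436.0, 243.3], [404.5, 248.8]]
crop origin [349 218]
  0.30: off 0.00 peak 134  0.39: off 0.00 peak 138  0.49: off 0.00 peak 139  0.58: off 0.00 peak 141  0.67: off 0.00 peak 141  0.76: off 0.00 peak 141  0.86: off 0.00 peak 142  0.95: off 0.00 peak 138
35 [[301.7, 409.4], [316.7, 409.4], [331.8, 409.4]]
60 [[302.5, 458.7], [316.8, 458.7], [331.2, 458.7]]
390 None;400 (np.int64(305), np.int64(332), 28);410 (np.int64(305), np.int64(333), 29);420 (np.int64(305), np.int64(340), 30);430 (np.int64(304), np.int64(333), 30);440 (np.int64(304), np.int64(333), 30);450 (np.int64(304), np.int64(332), 29);460 (np.int64(305), np.int64(332), 28);470 (np.int64(304), np.int64(332), 29);
```

```bash
python3 -m pendant '[[[-0.16,-0.02,0.02],[0,0,-0.005],0.4],[[0,0,0],[0,0,0],0.4],[[0,0,0],[0,0,0],0.4]]'; python3 rod.py g3|grep -v -A9 top
```

```text
clock: 25.7
position: [432.7, -111.7, 45.9]
orientation: [[0.989, 0.145, 0.003], [0.145, -0.989, -0.021], [-0.0, 0.021, -1.0]]
contact_force: [-0.2, -0.2, -1.6]
width: 0.104
T [ 432.7 -111.7   45.9] yaw 8.35 tz [ 0.0029 -0.0207 -0.9998]
scene pred a,b,mid [[254.6, 241.0], [184.3, 260.4], [221.4, 250.2]]
crop origin [159 216]
  0.30: off -0.19 peak 156  0.39: off -0.42 peak 157  0.49: off -0.59 peak 160  0.58: off -0.90 peak 162  0.67: off -0.31 peak 245  0.76: off -0.55 peak 242  0.86: off -0.79 peak 241  0.95: off -1.03 peak 246
top pred a,b,mid [[375.0, 254.9], [436.5, 244.6], [405.0, 249.9]]
crop origin [350 219]
  0.30: off 0.00 peak 134  0.39: off 0.00 peak 138  0.49: off 0.00 peak 139  0.58: off 0.00 peak 140  0.67: off 0.00 peak 141  0.76: off 0.00 peak 141  0.86: off 0.00 peak 141  0.95: off 0.00 peak 138
```

```bash
python3 -m pendant '[[[0.196,-0.982,0],[0,0,0],0.4],[[0.11,-0.74,0],[0,0,0],0.4],[[0.07,-0.495,0],[0,0,0],0.4],[[0.07,-0.495,0],[0,0,0],0.4],[[0,0,0],[0,0,0],0.4]]'
cat > chk.py <<'E'
from bias import *
import sys
st=robot.read_state();T=np.array(st["position"]);q,_=look("scene",f"s_{sys.argv[1]}.png");R=np.array(st["orientation"])
s=(-(T[1])-292.7)/-.989;s=(T[1]+292.7)/.989
print("T",T.round(1),"s",round(s,1),"lat",round((T[0]-460.1+.1477*(T[1]+292.7))*.989,2),"F",np.round(st["contact_force"],1))
ref=cv2.imread("pics/s12.png")
print("roll top edge shift px",[round(edge(q["color"],c,240,262)-edge(ref,c,240,262),1) for c in range(142,176,4)])
for r in robot.find_in(q,"roll_c")[:1]:print(r["extent"],round(r["score"],2))
Ax=-R[:,1];c=T+R@[0,0,12.8];pr=w2pix(q,[c+Ax*15,c-Ax*133]);e=pr[1]-pr[0];L=np.linalg.norm(e);e/=L;nn=np.array([-e[1],e[0]])
for f in np.arange(.2,.96,.1):
    z=pr[0]+e*L*f;t=np.arange(-10,10.1,.25);g=cv2.remap(q["color"][:,:,1].astype(np.float32),(z[0]+t*nn[0]).astype(np.float32)[None],(z[1]+t*nn[1]).astype(np.float32)[None],1)[0]
    w=np.clip(g-np.percentile(g,30)-25,0,None);print(f"{f:.1f}:{np.sum(w*t)/max(w.sum(),1e-6):.2f}",end=" ")
print()
E
python3 chk.py i1
```

```text
clock: 26.42
position: [437.2, -139.2, 45.8]
orientation: [[0.989, 0.145, 0.003], [0.145, -0.989, -0.021], [-0.0, 0.021, -1.0]]
contact_force: [0.9, -0.9, 0.1]
width: 0.104
T [ 437.2 -139.2   45.8] s 155.2 lat -0.19 F [ 0.9 -0.9  0.1]
roll top edge shift px [np.float64(-0.3), np.float64(-0.3), np.float64(-0.3), np.float64(-0.2), np.float64(-0.5), np.float64(-0.4), np.float64(-0.3), np.float64(-0.5), np.float64(8.7)]
[138.3, 250.6, 179.8, 285.6] 0.77
0.2:0.38 0.3:0.07 0.4:-0.09 0.5:-0.28 0.6:0.35 0.7:0.24 0.8:0.02 0.9:-0.52
```

```bash
python3 -m pendant '[[[0.073,-0.495,0],[0,0,0],0.4],[[0.073,-0.495,0],[0,0,0],0.4],[[0.073,-0.495,0],[0,0,0],0.4],[[0,0,0],[0,0,0],0.4]]';python3 chk.py i2
```

```text
clock: 27.02
position: [439.4, -154.1, 45.8]
orientation: [[0.989, 0.145, 0.003], [0.145, -0.989, -0.021], [-0.0, 0.021, -1.0]]
contact_force: [0.4, -0.8, -0.7]
width: 0.103
T [ 439.4 -154.1   45.8] s 140.1 lat -0.27 F [ 0.4 -0.8 -0.7]
roll top edge shift px [np.float64(-0.3), np.float64(-0.3), np.float64(-0.3), np.float64(-0.3), np.float64(-0.5), np.float64(-0.4), np.float64(-0.3), np.float64(-0.3), np.float64(8.7)]
[138.8, 249.0, 177.9, 285.6] 0.65
0.2:0.33 0.3:0.01 0.4:-0.19 0.5:-0.33 0.6:0.34 0.7:0.19 0.8:0.65 0.9:7.54
```

The tip is 28 mm in, the roll has not moved, and there is no force. It is in the bore, so I push on to the collar.

```bash
python3 -m pendant '[[[0.18,-1.187,0],[0,0,0],0.4],[[0.175,-1.187,0],[0,0,0],0.4],[[0.175,-1.187,0],[0,0,0],0.4],[[0.175,-1.187,0],[0,0,0],0.4],[[0.175,-1.187,0],[0,0,0],0.4],[[0.175,-1.187,0],[0,0,0],0.4],[[0,0,0],[0,0,0],0.4]]';python3 chk.py i3; python3 -m pendant '[[[0.09,-0.594,0],[0,0,0],0.4],[[0.073,-0.495,0],[0,0,0],0.4],[[0,0,0],[0,0,0],0.4]]';python3 chk.py i4
```

```text
clock: 28.0
position: [449.9, -225.8, 45.7]
orientation: [[0.99, 0.144, 0.003], [0.144, -0.989, -0.021], [-0.0, 0.021, -1.0]]
contact_force: [-0.2, -0.2, 0.3]
width: 0.102
T [ 449.9 -225.8   45.7] s 67.6 lat -0.27 F [-0.2 -0.2  0.3]
roll top edge shift px [np.float64(-0.3), np.float64(-0.3), np.float64(-0.3), np.float64(-0.3), np.float64(-0.5), np.float64(-0.5), np.float64(-0.3), np.float64(-0.1), np.float64(-0.1)]
[136.7, 250.2, 178.2, 287.0] 0.79
0.2:0.40 0.3:-0.07 0.4:6.22 0.5:-0.16 0.6:1.57 0.7:6.48 0.8:3.42 0.9:-0.23 
clock: 28.48
position: [451.6, -236.1, 45.8]
orientation: [[0.989, 0.145, 0.003], [0.145, -0.989, -0.021], [-0.0, 0.021, -1.0]]
contact_force: [0.3, -1.4, -0.3]
width: 0.105
T [ 451.6 -236.1   45.8] s 57.2 lat -0.14 F [ 0.3 -1.4 -0.3]
roll top edge shift px [np.float64(-0.3), np.float64(-0.3), np.float64(-0.3), np.float64(-0.3), np.float64(-0.5), np.float64(-0.4), np.float64(-0.1), np.float64(0.1), np.float64(0.2)]
[139.1, 252.4, 177.5, 287.4] 0.9
0.2:0.31 0.3:0.00 0.4:5.82 0.5:-1.38 0.6:1.76 0.7:5.87 0.8:-0.12 0.9:-0.36
```

```bash
python3 -m pendant '[[[0.044,-0.3,0],[0,0,0],0.4],[[0,0,0.3],[-0.03,-0.0044,0],0.4],[[0,0,0.6],[-0.03,-0.0044,0],0.4],[[0,0,0.8],[-0.03,-0.0044,0],0.4],[[0,0,1],[-0.02,-0.003,0],0.4],[[0,0,1.2],[0,0,0],0.4],[[0,0,1.2],[0,0,0],0.4],[[0,0,0],[0,0,0],0.4]]'
python3 - <<'E'
from h import *
q,st=look("scene","s_l1.png");print(st["contact_force"])
for t in("roll_c","spindle_mid","narrow1_c"):print(t,[(np.round(r["extent"]).tolist(),round(r["score"],2)) for r in robot.find_in(q,t)[:2]])
R=np.array(st["orientation"]);T=np.array(st["position"]);Ax=-R[:,1];c=T+R@[0,0,12.8]
print("pred mid, roll ends, b",w2pix(q,[c-57*Ax,c-22*Ax,c-92*Ax,c-133*Ax]).round(1).tolist(),(c-57*Ax).round(1))
cv2.imwrite("pics/v12.png",cv2.resize(q["color"][190:300,110:250],(700,550),interpolation=cv2.INTER_CUBIC))
im=q["color"];print((im[205:290:5,130:240:6,1]//26).tolist())
E
```

```text
clock: 29.58
position: [452.4, -239.3, 97.9]
orientation: [[0.989, 0.143, 0.02], [0.145, -0.981, -0.131], [0.001, 0.132, -0.991]]
contact_force: [0.2, -0.6, -2.5]
width: 0.103
[ 0.24067205 -0.56596194 -2.54307817]
roll_c [([128.0, 231.0, 174.0, 271.0], 0.82)]
spindle_mid [([107.0, 240.0, 177.0, 260.0], 0.63)]
narrow1_c [([159.0, 298.0, 187.0, 336.0], 0.79), ([106.0, 242.0, 178.0, 264.0], 0.23)]
pred mid, roll ends, b [[150.3, 247.2], [169.5, 243.9], [130.3, 250.7], [105.9, 254.9]] [ 460.9 -296.8   92.8]
[[2, 7, 8, 7, 5, 4, 4, 2, 2, 3, 2, 2, 2, 2, 2, 1, 1, 1, 1], [2, 7, 4, 4, 4, 4, 4, 2, 2, 3, 1, 2, 2, 2, 1, 1, 1, 1, 1], [2, 5, 4, 4, 4, 4, 4, 2, 2, 3, 2, 2, 2, 1, 1, 2, 1, 1, 1], [2, 3, 4, 4, 4, 5, 5, 3, 2, 2, 2, 2, 2, 1, 1, 1, 1, 1, 1], [2, 2, 6, 7, 8, 8, 8, 6, 2, 2, 2, 2, 2, 1, 2, 1, 1, 1, 1], [3, 3, 8, 7, 5, 5, 6, 4, 2, 2, 2, 2, 2, 1, 1, 1, 1, 1, 1], [2, 3, 9, 9, 9, 9, 9, 4, 4, 2, 4, 3, 1, 1, 1, 1, 1, 1, 1], [9, 9, 9, 9, 9, 9, 9, 6, 4, 2, 2, 2, 2, 1, 1, 1, 1, 1, 1], [9, 9, 9, 9, 9, 9, 9, 3, 4, 4, 3, 2, 2, 1, 2, 1, 1, 1, 1], [8, 8, 8, 8, 8, 8, 8, 5, 2, 3, 2, 2, 1, 1, 1, 1, 1, 1, 1], [6, 7, 7, 7, 7, 6, 6, 6, 2, 3, 2, 2, 2, 2, 2, 1, 1, 1, 1], [3, 6, 6, 6, 6, 6, 6, 6, 5, 2, 2, 2, 2, 2, 2, 1, 1, 1, 1], [2, 6, 6, 6, 5, 4, 5, 4, 7, 3, 2, 2, 2, 1, 2, 1, 1, 1, 1], [2, 5, 4, 4, 5, 5, 7, 8, 8, 2, 2, 2, 1, 2, 1, 1, 2, 1, 1], [3, 4, 5, 7, 8, 8, 9, 9, 5, 3, 2, 2, 2, 2, 1, 1, 1, 1, 1], [2, 2, 8, 7, 9, 9, 9, 9, 5, 5, 2, 2, 2, 2, 1, 2, 1, 1, 1], [2, 2, 4, 4, 9, 9, 9, 9, 4, 5, 2, 2, 2, 2, 1, 2, 1, 1, 1]]
```

The roll is lifted on the spindle: its extent centre (151,251) agrees with the predicted middle, and the load reads 2.5 N. I lift a little more, hold, then carry it to the free table.

```bash
python3 -m pendant '[[[0,0,1],[0,0,0],0.4],[[0,0,1],[0,0,0],0.4],[[0,0,0],[0,0,0],0.4],[[0,0,0],[0,0,0],0.4],[[0,0,0],[0,0,0],0.4],[[0.5,1.5,0],[0,0,-0.02],0.4],[[0.9,3,0],[0,0,-0.03],0.4],[[1,3.5,0],[0,0,-0.03],0.4],[[1.1,3.8,0],[0,0,-0.04],0.4],[[1.1,3.8,0],[0,0,-0.04],0.4]]' && python3 -m pendant '[[[1.1,3.8,0],[0,0,-0.04],0.4],[[1.1,3.8,0],[0,0,-0.04],0.4],[[1,3.5,-1],[0,0,-0.04],0.4],[[0.6,2,-2],[0,0,-0.031],0.4],[[0.3,0.8,-1.5],[0.03,-0.005,0],0.4],[[0,0,-0.9],[0.04,-0.0066,0],0.4],[[0,0,-0.7],[0.035,-0.0058,0],0.4],[[0,0,0],[0,0,0],0.4]]'
python3 - <<'E'
from h import *
q,st=look("scene","s_c1.png")
for t in("roll_c","spindle_mid"):print(t,[(np.round(r["extent"]).tolist(),round(r["score"],2)) for r in robot.find_in(q,t)[:2]])
R=np.array(st["orientation"]);T=np.array(st["position"]);Ax=-R[:,1];c=T+R@[0,0,12.8]
print("pred mid, roll ends, b",w2pix(q,[c-57*Ax,c-22*Ax,c-92*Ax,c-133*Ax]).round(1).tolist(),(c-57*Ax).round(1),R[:,1].round(3))
E
```

```text
clock: 31.02
position: [498.1, -81.5, 116.6]
orientation: [[1.0, -0.015, -0.002], [-0.016, -0.991, -0.132], [-0.0, 0.132, -0.991]]
contact_force: [0.9, -0.4, -2.9]
width: 0.106
clock: 32.02
position: [538.6, 55.3, 55.3]
orientation: [[0.986, -0.166, -0.006], [-0.166, -0.986, -0.025], [-0.001, 0.026, -1.0]]
contact_force: [0.2, -0.5, -2.5]
width: 0.105
roll_c [([294.0, 247.0, 330.0, 284.0], 0.83)]
spindle_mid [([276.0, 251.0, 333.0, 268.0], 0.5)]
pred mid, roll ends, b [[311.1, 258.7], [328.3, 257.5], [293.7, 259.9], [273.1, 261.3]] [529.1  -1.3  44. ] [-0.166 -0.986  0.026]
```

```bash
python3 -m pendant '[[[0,0,-0.6],[0,0,0],0.4],[[0,0,-0.4],[0,0,0],0.4],[[0,0,-0.3],[0,0,0],0.4],[[0,0,0],[0,0,0],0.4],[[0,0,0],[0,0,0],1.6],[[0,0,0],[0,0,0],3],[[0,0,3],[-0.01,0,0],5],[[0,0,5],[0.03,-0.005,0],8.5],[[-0.5,-3,4],[0,0,0],8.5],[[-0.45,-2.6,0],[0,0,0],8.5]]'; python3 -m pendant '[[[0,0,0],[0,0,0],8.5]]'
python3 - <<'E'
from h import *
p,st=look("wrist","w20.png");q,_=look("scene","s20.png");t,_=look("top","t20.png")
T=np.array(st["position"])
for n,pp in(("w",p),("s",q)):
  for k in("roll_c","spindle_mid"):print(n,k,[(np.round(r["extent"]).tolist(),round(r["score"],2)) for r in robot.find_in(pp,k)[:2]])
print(w2pix(p,[[529,-1.3,30]],st),w2pix(q,[[529,-1.3,30]]))
im=p["color"];S=cv2.cvtColor(im,cv2.COLOR_BGR2HSV)[:,:,1]
for r in range(100,470,15):
    x=np.nonzero(S[r,200:440]<70)[0]+200;print(r,(int(x.min()),int(x.max()),len(x)) if len(x) else None,end=";")
E
```

```text
clock: 33.42
position: [530.8, -0.5, 165.9]
orientation: [[0.986, -0.165, 0.005], [-0.165, -0.986, -0.006], [0.006, 0.005, -1.0]]
contact_force: [0.4, 0.4, -0.4]
width: 0.995
clock: 33.55
position: [529.3, -2.1, 163.3]
orientation: [[0.986, -0.168, 0.001], [-0.168, -0.986, -0.006], [0.002, 0.006, -1.0]]
contact_force: [-0.0, -0.5, -0.5]
width: 0.998
w roll_c [([270.0, 168.0, 368.0, 299.0], 0.63)]
w spindle_mid [([300.0, 109.0, 337.0, 333.0], 0.9)]
s roll_c [([297.0, 251.0, 333.0, 281.0], 0.9)]
s spindle_mid [([296.0, 250.0, 333.0, 285.0], 0.72), ([277.0, 257.0, 345.0, 271.0], 0.45)]
[[317.31941972 231.09882194]] [[311.05574344 263.68070043]]
100 None;115 (308, 327, 20);130 (308, 327, 20);145 (308, 327, 20);160 (308, 327, 20);175 (271, 367, 80);190 (271, 366, 96);205 (272, 366, 95);220 (272, 365, 94);235 (271, 364, 94);250 (272, 364, 93);265 (273, 363, 91);280 (273, 362, 90);295 (292, 345, 54);310 (309, 326, 18);325 (309, 326, 18);340 None;355 None;370 None;385 None;400 None;415 None;430 None;445 None;460 None;
```

```bash
python3 -m pendant '[[[0.7,4.5,2.5],[0,0,0],8.5],[[0.7,4.8,2.5],[0,0,0],8.5],[[0.7,4.8,2.5],[0,0,0],8.5],[[0.7,4.8,0.5],[0,0,0],8.5],[[0.7,4.5,0],[0,0,0],8.5],[[0.6,3.5,0],[0,0,0],8.5],[[0,0,0],[0,0,0],8.5],[[0,0,0],[0,0,0],8.5]]'
python3 - <<'E'
from h import *
p,st=look("wrist","w21.png")
print(st["position"].round(1),[(np.round(r["extent"]).tolist(),round(r["score"],2)) for r in robot.find_in(p,"holder")[:2]])
cv2.imwrite("pics/v13.png",p["color"])
c=np.array([573,286.5,0]);u=np.radians(-9.5);X=np.array([np.cos(u),np.sin(u),0]);Y=np.array([-np.sin(u),np.cos(u),0])
for n,a,b,z in(("b++",60,82.5,8),("b-+",-60,82.5,8),("b--",-60,-82.5,8),("b+-",60,-82.5,8),("pocket+",9,62.5,84),("pocket-",-9,62.5,84),("slot+",15,-62.5,77),("slot-",-15,-62.5,77),("slotlow+",8,-62.5,62)):print(n,w2pix(p,[c+a*X+b*Y+[0,0,z]],st).round().tolist())
E
```

```text
clock: 34.9
position: [570.2, 269.2, 242.4]
orientation: [[0.986, -0.164, -0.0], [-0.164, -0.986, -0.006], [0.001, 0.006, -1.0]]
contact_force: [0.1, -1.1, -0.0]
width: 0.996
[570.2 269.2 242.4] [([244.0, 59.0, 400.0, 292.0], 0.86)]
b++ [[395.0, 70.0]]
b-+ [[241.0, 70.0]]
b-- [[252.0, 266.0]]
b+- [[384.0, 266.0]]
pocket+ [[333.0, 99.0]]
pocket- [[304.0, 99.0]]
slot+ [[338.0, 277.0]]
slot- [[298.0, 276.0]]
slotlow+ [[329.0, 269.0]]
```

View pics/v13.png

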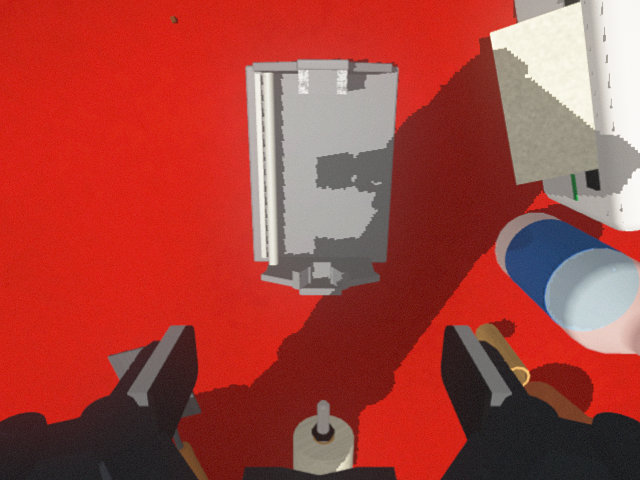

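Picture w21 shows the holder with base corners at about (247,68), (398,68), (386,262) and (254,262), the pocket cheek on top and the slot at (321,272). That gives a centre near (575.4, 289.5) and a yaw of −10°. The roll stands at (323,445) with its collar on the holder side. Next I work out the spindle middle from w20.

```bash
python3 - <<'E'
from h import *
p,_=look("wrist")
st={"position":np.array([529.3,-2.1,163.3]),"orientation":np.array([[.986,-.168,.001],[-.168,-.986,-.006],[.002,.006,-1]])}
im=cv2.imread("pics/w20.png");S=cv2.cvtColor(im,cv2.COLOR_BGR2HSV)[:,:,1]
y=np.nonzero(S[60:420,317]<70)[0]+60;print("rows",y.min(),y.max())
W=pix2z(p,[(317.5,y.min()),(317.5,y.max())],27.5,st);print("a,b",W.round(1).tolist(),np.linalg.norm(W[0]-W[1]));d=(W[0]-W[1]);d/=np.linalg.norm(d);print("mid",(W[0]-72*d).round(1),(W[1]+76*d).round(1),np.degrees(np.arctan2(-d[0],d[1])))
V=pix2z(p,[(318.5,168),(318.5,299)],60,st);print("roll rims",V.round(1).tolist())
V=pix2z(p,[(318.5,168),(318.5,299)],50,st);print("roll rims50",V.round(1).tolist())
E
python3 -m pendant '[[[-0.7,-4,0],[0,0,0],8.5],[[-0.8,-5.5,0],[0,0,0],8.5],[[-0.8,-5.5,0],[0,0,0],8.5],[[-0.8,-5.5,-2],[0,0,0],8.5],[[-0.8,-5,-4],[0,0,0],8.5],[[-0.2,-1.6,-5],[0,0,0],8.5],[[0,0,-2],[0,0,0],8.5],[[0,0,0],[0,0,0],8.5]]'
```

```text
rows 109 333
a,b [[541.6, 71.8, 27.5], [516.3, -75.9, 27.5]] 149.87465080194588
mid [529.5   0.9  27.5] [529.1  -1.   27.5] -9.728512885609195
roll rims [[537.3, 43.2, 60.0], [524.2, -33.7, 60.0]]
roll rims50 [[537.1, 41.5, 50.0], [523.4, -38.7, 50.0]]
clock: 36.05
position: [529.5, 0.8, 113.8]
orientation: [[0.987, -0.164, -0.001], [-0.164, -0.987, -0.004], [-0.0, 0.005, -1.0]]
contact_force: [0.3, 1.2, -0.1]
width: 0.991
```

```bash
python3 -m pendant '[[[0,-0.05,-3],[0,0,0],8.5],[[0,0,-3.5],[0,0,0],8.5],[[0,0,-1.7],[0,0,0],8.5],[[0,0,-0.8],[0,0,0],8.5],[[0,0,0],[0,0,0],7],[[0,0,0],[0,0,0],5.5],[[0,0,0],[0,0,0],5.2],[[0,0,0],[0,0,0],5.2],[[0,0,0],[0,0,0],5.2]]'
```

```text
clock: 37.17
position: [530.3, -0.5, 25.3]
orientation: [[0.986, -0.165, 0.002], [-0.165, -0.986, -0.005], [0.003, 0.005, -1.0]]
contact_force: [-2.3, 1.3, 6.1]
width: 0.691
```

```bash
python3 -m pendant '[[[0,0,2],[0,0,0],5.2],[[0.3,1.5,3],[0,0,0],5.2],[[0.5,3.5,2],[0,0,0],5.2],[[0.7,4.5,1.1],[0,0,-0.004],5.2],[[0.7,4.5,0],[0,0,-0.003],5.2],[[0.7,4.5,0],[0,0,0],5.2],[[0.7,4.5,0],[0,0,0],5.2],[[0.4,3,0],[0,0,0],5.2],[[0.2,1.4,0],[0,0,0],5.2],[[0,0,0],[0,0,0],5.2]]'
cat > hold.py <<'E'
from h import *
import sys
H=np.array([575.4,289.5,0]);u=np.radians(-10);M=np.array([[np.cos(u),-np.sin(u),0],[np.sin(u),np.cos(u),0],[0,0,1]])
st=robot.read_state();T=np.array(st["position"]);R=np.array(st["orientation"]);Ax=-R[:,1]
mid=T+R@[0,0,-3.5];f=lambda P:(M.T@(P-H)).round(1)
print("holder frame: mid",f(mid),"a",f(mid+72*Ax),"b",f(mid-76*Ax),"F",np.round(st["contact_force"],1),"w",round(st["width"]*85.4,1))
q,_=look("scene",f"s_{sys.argv[1]}.png");pr=w2pix(q,[mid+72*Ax,mid-76*Ax,mid]);print("pred a,b,mid",pr.round(1).tolist())
for k in("spindle_mid","roll_c"):print(k,[(np.round(r["extent"]).tolist(),round(r["score"],2)) for r in robot.find_in(q,k)[:2]])
# bright rod beyond the roll on the plain side: profile across the predicted axis
e=pr[1]-pr[0];L=np.linalg.norm(e);e/=L;nn=np.array([-e[1],e[0]])
for f_ in(.03,.06,.1,.14,.78,.82,.86,.9,.94,.98,1.02,1.06):
    z=pr[0]+e*L*f_;t=np.arange(-9,9.1,.25);g=cv2.remap(q["color"].min(2).astype(np.float32),(z[0]+t*nn[0]).astype(np.float32)[None],(z[1]+t*nn[1]).astype(np.float32)[None],1)[0]
    w=np.clip(g-np.percentile(g,30)-25,0,None);print(f"{f_:.2f}:{np.sum(w*t)/max(w.sum(),1e-6):.1f}/{g.max():.0f}",end=" ")
print()
E
python3 hold.py h1
```

```text
clock: 38.42
position: [571.7, 273.7, 105.9]
orientation: [[0.985, -0.17, 0.001], [-0.17, -0.985, -0.005], [0.002, 0.005, -1.0]]
contact_force: [-0.3, -1.3, -3.1]
width: 0.689
holder frame: mid [ -0.9 -16.2 109.4] a [ -1.2  55.8 109.1] b [ -0.7 -92.2 109.7] F [-0.3 -1.3 -3.1] w 58.8
pred a,b,mid [[483.5, 219.0], [412.2, 224.2], [449.1, 221.5]]
spindle_mid [([415.0, 214.0, 484.0, 228.0], 0.58), ([159.0, 298.0, 190.0, 336.0], 0.37)]
roll_c [([430.0, 208.0, 472.0, 240.0], 0.79)]
0.03:-0.3/240 0.06:0.6/240 0.10:0.7/242 0.14:-0.1/170 0.78:0.7/164 0.82:-0.2/162 0.86:-0.1/161 0.90:-1.5/161 0.94:-1.5/162 0.98:-2.1/154 1.02:-8.8/114 1.06:-8.2/159
```

```bash
python3 -m pendant '[[[0.09,-0.02,0],[-0.069,0.0122,0],5.2],[[0,0,-0.5],[-0.069,0.0122,0],5.2],[[0,0,-0.5],[-0.069,0.0122,0],5.2],[[0,0,-0.5],[0,0,0],5.2],[[0,0,0],[0,0,0],5.2],[[0,0,0],[0,0,0],5.2]]';python3 hold.py h2
```

```text
clock: 39.33
position: [572.9, 272.1, 90.3]
orientation: [[0.985, -0.169, -0.036], [-0.172, -0.962, -0.21], [0.001, 0.213, -0.977]]
contact_force: [-0.4, -0.3, -2.6]
width: 0.691
holder frame: mid [  0.6 -16.8  93.8] a [ 0.5 53.6 78.4] b [  0.6 -91.  109.9] F [-0.4 -0.3 -2.6] w 59.0
pred a,b,mid [[479.2, 231.3], [413.0, 224.5], [447.6, 228.1]]
spindle_mid [([414.0, 222.0, 481.0, 234.0], 0.65)]
roll_c [([428.0, 214.0, 471.0, 247.0], 0.68), ([404.0, 226.0, 496.0, 286.0], 0.64)]
0.03:-1.7/179 0.06:-4.3/224 0.10:-6.2/214 0.14:-6.5/186 0.78:5.0/182 0.82:-0.1/162 0.86:-0.1/160 0.90:-1.1/160 0.94:-0.2/160 0.98:-0.2/155 1.02:-8.8/113 1.06:-8.3/161
```

```bash
python3 -m pendant '[[[0,0,-0.8],[0,0,0],5.2],[[0,0,-0.6],[0,0,0],5.2],[[0,0,0],[0,0,0],5.2],[[0.087,0.493,0],[0,0,0],5.2],[[0.087,0.493,0],[0,0,0],5.2],[[0,0,0],[0,0,0],5.2]]';python3 hold.py h3
```

```text
clock: 40.22
position: [574.3, 283.9, 76.2]
orientation: [[0.985, -0.167, -0.035], [-0.17, -0.963, -0.21], [0.001, 0.213, -0.977]]
contact_force: [-0.3, 0.4, -2.3]
width: 0.691
holder frame: mid [-0.1 -4.9 79.6] a [-0.3 65.4 64.3] b [  0.2 -79.2  95.8] F [-0.3  0.4 -2.3] w 59.0
pred a,b,mid [[483.0, 235.8], [417.7, 229.4], [451.8, 232.8]]
spindle_mid [([419.0, 227.0, 481.0, 239.0], 0.5)]
roll_c [([431.0, 218.0, 470.0, 251.0], 0.71), ([417.0, 229.0, 484.0, 241.0], 0.41)]
0.03:-0.5/157 0.06:-3.1/142 0.10:-6.7/114 0.14:-6.5/163 0.78:0.0/184 0.82:-3.7/208 0.86:-2.3/198 0.90:-1.9/191 0.94:-0.3/161 0.98:-1.3/157 1.02:-4.7/113 1.06:-6.6/104
```

```bash
python3 -m pendant '[[[0.07,0.394,0],[0,0,0],5.2],[[0.07,0.394,0],[0,0,0],5.2],[[0,0,0],[0,0,0],5.2]]';python3 hold.py h4
```

```text
clock: 40.75
position: [575.7, 291.5, 76.1]
orientation: [[0.985, -0.167, -0.036], [-0.171, -0.963, -0.21], [0.001, 0.213, -0.977]]
contact_force: [-0.4, -0.3, -2.1]
width: 0.688
holder frame: mid [-0.   2.7 79.5] a [-0.3 73.1 64.1] b [  0.2 -71.5  95.7] F [-0.4 -0.3 -2.1] w 58.7
pred a,b,mid [[486.5, 235.6], [421.4, 229.2], [455.4, 232.6]]
spindle_mid [([155.0, 298.0, 187.0, 335.0], 0.31)]
roll_c [([436.0, 216.0, 476.0, 250.0], 0.56)]
0.03:-3.0/120 0.06:-3.7/126 0.10:-6.7/108 0.14:-6.3/145 0.78:0.0/183 0.82:-3.9/203 0.86:-2.4/201 0.90:-1.7/182 0.94:-1.2/161 0.98:-0.7/155 1.02:-4.7/118 1.06:-5.3/113
```

```bash
python3 -m pendant '[[[0,-0.02,-0.45],[0.059,-0.0104,0],5.2],[[0,-0.03,-0.43],[0.059,-0.0104,0],5.2],[[0,-0.02,-0.36],[0.049,-0.0087,0],5.2],[[0,-0.02,-0.31],[0.0424,-0.0075,0],5.2],[[0,0,0],[0,0,0],5.2],[[0,0,0],[0,0,0],5.2]]';python3 hold.py h5
```

```text
clock: 41.65
position: [575.8, 290.2, 60.8]
orientation: [[0.985, -0.171, 0.001], [-0.171, -0.985, -0.003], [0.001, 0.003, -1.0]]
contact_force: [0.3, 0.4, -2.9]
width: 0.692
holder frame: mid [ 0.3  0.7 64.3] a [ 0.1 72.7 64. ] b [  0.5 -75.3  64.5] F [ 0.3  0.4 -2.9] w 59.1
pred a,b,mid [[486.4, 235.8], [417.4, 241.2], [453.1, 238.4]]
spindle_mid [([421.0, 233.0, 482.0, 245.0], 0.45)]
roll_c [([433.0, 222.0, 476.0, 256.0], 0.63)]
0.03:8.2/176 0.06:0.8/231 0.10:0.5/241 0.14:-2.9/129 0.78:0.9/243 0.82:-0.3/241 0.86:0.0/234 0.90:0.8/221 0.94:2.0/194 0.98:3.1/152 1.02:6.8/163 1.06:7.1/154
```

```bash
python3 -m pendant '[[[0,0,-0.2],[0,0,0],5.2],[[0,0,-0.2],[0,0,0],5.2],[[0,0,-0.1],[0,0,0],5.2],[[0,0,0],[0,0,0],5.2],[[0,0,0],[0,0,0],5.2]]';python3 hold.py h6
```

```text
clock: 42.42
position: [575.8, 290.0, 55.6]
orientation: [[0.985, -0.171, 0.001], [-0.171, -0.985, -0.003], [0.001, 0.003, -1.0]]
contact_force: [-0.1, 0.3, -1.5]
width: 0.688
holder frame: mid [ 0.3  0.6 59.1] a [ 0.1 72.6 58.9] b [  0.5 -75.4  59.3] F [-0.1  0.3 -1.5] w 58.8
pred a,b,mid [[485.7, 237.6], [416.9, 243.1], [452.5, 240.3]]
spindle_mid [([402.0, 223.0, 499.0, 286.0], 0.57)]
roll_c [([435.0, 225.0, 474.0, 258.0], 0.75), ([421.0, 232.0, 484.0, 246.0], 0.21)]
0.03:2.2/167 0.06:2.2/238 0.10:1.8/221 0.14:-7.4/166 0.78:2.3/243 0.82:0.7/241 0.86:0.8/238 0.90:-0.4/197 0.94:3.1/179 0.98:8.1/139 1.02:8.1/178 1.06:8.4/139
```

```bash
python3 -m pendant '[[[0,0,-0.12],[0,0,0],5.2],[[0,0,0],[0,0,0],5.2],[[0,0,0],[0,0,0],6.4],[[0,0,0],[0,0,0],7.4],[[0,0,0],[0,0,0],8.5],[[0,0,0],[0,0,0],8.5],[[0,0,0],[0,0,0],8.5]]';python3 hold.py h7
```

```text
clock: 43.45
position: [575.7, 290.0, 54.4]
orientation: [[0.985, -0.171, 0.001], [-0.171, -0.985, -0.003], [0.001, 0.003, -1.0]]
contact_force: [-0.3, -0.3, 0.3]
width: 0.999
holder frame: mid [ 0.2  0.6 57.9] a [ 0.1 72.6 57.7] b [  0.4 -75.4  58. ] F [-0.3 -0.3  0.3] w 85.3
pred a,b,mid [[485.6, 238.1], [416.8, 243.5], [452.4, 240.7]]
spindle_mid [([423.0, 232.0, 481.0, 245.0], 0.57)]
roll_c [([434.0, 226.0, 458.0, 257.0], 0.57), ([420.0, 235.0, 483.0, 243.0], 0.19)]
0.03:2.6/175 0.06:2.5/239 0.10:0.0/111 0.14:-7.8/149 0.78:2.6/242 0.82:0.9/242 0.86:0.9/242 0.90:-1.8/182 0.94:2.0/163 0.98:8.3/140 1.02:8.4/173 1.06:8.6/133
```

```bash
python3 -m pendant '[[[0,0,1.5],[0,0,0],8.5],[[0,0,3],[0,0,0],8.5],[[0,0,4.5],[0,0,0],8.5],[[0,-1,5],[0,0,0],8.5],[[0,-1,4.5],[0,0,0],8.5],[[0,0,0],[0,0,0],8.5],[[0,0,0],[0,0,0],8.5]]'
python3 - <<'E'
from h import *
H=np.array([575.4,289.5,0]);u=np.radians(-10);M=np.array([[np.cos(u),-np.sin(u),0],[np.sin(u),np.cos(u),0],[0,0,1]])
w=lambda x,y,z:M@np.array([x,y,z])+H
q,st=look("scene","s_f.png");p,_=look("wrist","w_f.png");t,_=look("top","t_f.png")
for n,i in(("scene",q),("wrist",p),("top",t)):
    print(n,"pred a,b",w2pix(i,[w(0,74,62),w(0,-74,62)],st).round(1).tolist(),"roll centre, ends",w2pix(i,[w(0,2,59.5),w(0,37,59.5),w(0,-33,59.5)],st).round(1).tolist())
    for k in("roll_c","spindle_mid"):print(k,[(np.round(r["extent"]).tolist(),round(r["score"],2)) for r in robot.find_in(i,k)[:2]])
im=p["color"];c=w2pix(p,[w(0,0,62)],st)[0]
S=cv2.cvtColor(im,cv2.COLOR_BGR2GRAY)
a,b=w2pix(p,[w(0,80,62),w(0,-85,62)],st)
for f in np.linspace(0,1,34):
    z=a+(b-a)*f;print(f"y={80-165*f:.0f}:",S[int(z[1]),int(z[0])-14:int(z[0])+15:4].tolist(),end=" ")
print()
# scene: rod axis offsets
pr=w2pix(q,[w(0,74,62),w(0,-74,62)]);e=pr[1]-pr[0];L=np.linalg.norm(e);e/=L;nn=np.array([-e[1],e[0]])
for y in(60,56,52,48,44,-36,-40,-44,-48,-52,-56,-60):
    f=(74-y)/148;z=pr[0]+e*L*f;tt=np.arange(-7,7.1,.25);g=cv2.remap(q["color"].min(2).astype(np.float32),(z[0]+tt*nn[0]).astype(np.float32)[None],(z[1]+tt*nn[1]).astype(np.float32)[None],1)[0]
    ww=np.clip(g-np.percentile(g,30)-25,0,None);print(f"{y}:{np.sum(ww*tt)/max(ww.sum(),1e-6):.1f}/{g.max():.0f}",end=" ")
E
```

```text
clock: 44.48
position: [575.5, 269.9, 239.6]
orientation: [[0.985, -0.171, 0.001], [-0.171, -0.985, -0.003], [0.002, 0.003, -1.0]]
contact_force: [-0.4, -0.1, -0.5]
width: 0.999
scene pred a,b [[486.7, 236.4], [417.7, 241.9]] roll centre, ends [[453.2, 240.0], [469.4, 238.7], [436.8, 241.3]]
roll_c [([432.0, 225.0, 474.0, 260.0], 0.63)]
spindle_mid [([424.0, 233.0, 482.0, 245.0], 0.46), ([428.0, 250.0, 478.0, 349.0], 0.32)]
wrist pred a,b [[313.1, 78.2], [313.5, 282.3]] roll centre, ends [[313.3, 184.8], [313.2, 135.1], [313.4, 230.9]]
roll_c [([270.0, 134.0, 359.0, 244.0], 0.91), ([298.0, 99.0, 333.0, 282.0], 0.37)]
spindle_mid [([300.0, 99.0, 331.0, 280.0], 0.64)]
top pred a,b [[179.9, 190.9], [240.8, 200.2]] roll centre, ends [[209.6, 195.6], [195.3, 193.4], [224.0, 197.8]]
roll_c [([439.0, 202.0, 466.0, 229.0], 0.28)]
spindle_mid []
y=80: [169, 168, 169, 167, 168, 168, 170, 170] y=75: [191, 173, 172, 172, 170, 172, 170, 171] y=70: [198, 171, 173, 175, 172, 170, 169, 173] y=65: [191, 174, 173, 173, 174, 170, 173, 170] y=60: [182, 175, 172, 173, 171, 170, 172, 175] y=55: [171, 172,
[... 778 characters left out ...]
=-30: [144, 138, 148, 147, 140, 139, 145, 148] y=-35: [238, 236, 234, 235, 240, 228, 227, 224] y=-40: [237, 238, 238, 236, 231, 237, 231, 225] y=-45: [241, 239, 239, 236, 236, 233, 233, 228] y=-50: [166, 162, 173, 230, 229, 203, 109, 98] y=-55: [162, 166, 171, 231, 228, 203, 107, 98] y=-60: [96, 97, 155, 230, 228, 207, 105, 93] y=-65: [93, 90, 152, 230, 227, 204, 105, 92] y=-70: [108, 144, 154, 229, 225, 203, 100, 139] y=-75: [110, 145, 135, 204, 209, 163, 136, 138] y=-80: [108, 98, 90, 94, 89, 87, 84, 116] y=-85: [160, 162, 161, 159, 159, 159, 159, 162] 
60:1.1/243 56:1.1/241 52:1.0/238 48:1.0/235 44:5.4/241 -36:1.3/238 -40:1.6/242 -44:1.4/240 -48:0.9/242 -52:1.2/245 -56:1.5/244 -60:1.6/238
```

```bash
python3 - <<'E'
from h import *
H=np.array([575.4,289.5,0]);u=np.radians(-10);M=np.array([[np.cos(u),-np.sin(u),0],[np.sin(u),np.cos(u),0],[0,0,1]])
w=lambda x,y,z:M@np.array([x,y,z])+H
q,st=look("scene","s_f2.png")
for n in("s_h5","s_h6","s_h7","s_f2"):
    im=cv2.imread(f"pics/{n}.png").min(2).astype(np.float32)
    for y in(58,52,-45,-52,-58,-66):
        c=w2pix(q,[w(0,y,62)])[0];r=np.arange(-8,9);g=cv2.remap(im,np.full((1,17),c[0],np.float32),(c[1]+r).astype(np.float32)[None],1)[0]
        print(n,y,c.round(1).tolist(),g.astype(int).tolist())
E
```

```text
s_h5 58 [479.3, 237.0] [66, 69, 82, 97, 153, 215, 240, 235, 209, 173, 143, 118, 108, 105, 105, 108, 109]
s_h5 52 [476.6, 237.2] [75, 68, 59, 59, 67, 87, 99, 111, 116, 116, 112, 108, 109, 113, 110, 119, 129]
s_h5 -45 [431.4, 240.8] [92, 91, 95, 113, 167, 225, 241, 234, 205, 169, 151, 165, 182, 176, 152, 133, 152]
s_h5 -52 [428.1, 241.1] [67, 61, 63, 87, 155, 227, 239, 223, 176, 157, 149, 156, 170, 172, 145, 128, 153]
s_h5 -58 [425.3, 241.3] [65, 63, 67, 91, 154, 212, 218, 180, 139, 119, 118, 130, 145, 153, 141, 134, 153]
s_h5 -66 [421.5, 241.6] [108, 111, 112, 128, 166, 192, 181, 153, 129, 113, 106, 106, 107, 106, 107, 109, 107]
s_h6 58 [479.3, 237.0] [65, 71, 76, 92, 138, 201, 238, 236, 219, 185, 154, 127, 109, 108, 106, 108, 109]
s_h6 52 [476.6, 237.2] [76, 71, 68, 64, 63, 71, 85, 106, 119, 123, 119, 112, 103, 105, 107, 112, 129]
s_h6 -45 [431.4, 240.8] [107, 108, 113, 123, 160, 215, 240, 237, 213, 174, 155, 161, 176, 174, 155, 138, 150]
s_h6 -52 [428.1, 241.1] [69, 65, 64, 75, 140, 218, 241, 227, 178, 158, 150, 158, 171, 171, 147, 130, 151]
s_h6 -58 [425.3, 241.3] [64, 64, 64, 80, 
[... 747 characters left out ...]
160, 147, 126, 113, 108, 105, 106, 107, 107, 106, 107]
s_f2 58 [479.3, 237.0] [113, 104, 105, 108, 151, 219, 244, 240, 223, 181, 152, 124, 109, 105, 108, 104, 111]
s_f2 52 [476.6, 237.2] [83, 81, 81, 98, 141, 202, 235, 236, 218, 184, 153, 133, 118, 110, 109, 115, 128]
s_f2 -45 [431.4, 240.8] [104, 107, 112, 119, 154, 212, 239, 237, 217, 181, 157, 161, 174, 170, 152, 137, 153]
s_f2 -52 [428.1, 241.1] [71, 66, 60, 75, 135, 219, 241, 237, 218, 181, 154, 156, 170, 166, 145, 127, 152]
s_f2 -58 [425.3, 241.3] [67, 65, 65, 84, 142, 208, 238, 228, 194, 150, 127, 130, 145, 151, 138, 133, 153]
s_f2 -66 [421.5, 241.6] [110, 111, 110, 115, 149, 205, 234, 221, 169, 122, 107, 105, 106, 108, 108, 109, 109]
```

```bash
python3 -c "
from plant import robot
print(robot.close_job(),robot.read_state()['clock'])"
```

```text
the job is handed in; nothing more can be done
the job is handed in; nothing more can be done
```

I handed the job in at about 44.5 s of the 58 s. The wide roll went onto the spindle, came out of the carton, and hangs on the spindle in the holder. The hand-in reported no verdict.

**What went wrong and how I mended it:** My first push went in about 2 mm too low, missed the bore and tipped the wide roll up onto the carton's −y wall. I set the spindle down, tipped the roll back into its cell with closed fingers without gripping it, and gripped the spindle again. After re-measuring the heights, the second push went through to the collar with no resistance.

**After that:** I lifted the roll on the spindle to a centre of about 90–110 mm, set it down, and took it again round the roll. I put the collar end into the pocket at a 12° tilt, swung the plain end down and let go.

**Last checks, all from measured numbers since my picture views were used up:**
- **Seating:** the arm's load fell from 2.9 N to about 0 as I lowered and let go. The rod did not move when I let go, and it lies level within about 1 mm between pocket and slot.
- **Depth:** the plain end shows about 75–76 mm from the holder's centre, so it is in the slot. That puts the collar end about 72 mm out on the other side. It is hidden by the cheek, so I could not see it directly.
- **Narrow rolls:** both were detected at their starting pixels, within about 2 px.
- **Robot:** it stands clear above the holder.

**Disagreement:** the scene camera put the rod about 3 mm above seated height. I took this as that camera's bias, because it also placed other known heights too high, but I could not rule out that the rod sits slightly high.

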